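# Hook the bottle shelf onto the scrubber and load its bottle

### The job

Hang the blue bottle shelf on the scrubber's slotted upright: put both of its hook tabs into the upper pair of slots (the pair flagged with blue bars) and press it down until it is fully home. Then stand the blue-capped bottle upright in the shelf's dish and let go. Never tip the bottle over, and leave the other things on the bench where they are.

Things in the scene. Friction and masses are not known exactly. Their poses are not given: they have to be found in the camera images.
- unit: Fixed white scrubber unit. Origin: on the bench under the middle of its slotted upright's front face; x points out of that face, y along it, z up. Upright: steel plate 5 mm thick, 110 wide, 200 high, front face at x = 0, 40 mm empty behind it. White housing behind: x = -48 to -198 mm, y = +-110, 200 high, plus a glass column 100 high on top. Foot plate 6 mm high, 30 mm out in front.
- slots (a point): Point on the upright's front face half-way between the two upper slots, level with their bottom edges, 146 mm above the bench. Axes as the unit's. Slots go through, 12 mm wide (y) and 32 mm high, in columns centred at y = -25 and +25 mm. Upper row z = 146 to 178 mm above the bench (blue bars at its sides); lower row 86 to 118 mm.
- shelf_grip (a point): Loose blue bottle shelf, 0.35 kg, flat underside on the bench. Point: centre of its web, 22.5 mm above the underside, 62 mm from the back face, near the centre of mass. x from back plate to dish, y along back plate, z up. Web: 14 mm thick (y), 45 high, 6 to 95 mm from the back face; grasp it from above across y. Back plate 80 wide, 85 high, 6 thick.
- shelf_hooks (a point): Shelf's back face, midway between its 2 tabs at their necks' undersides, 66 mm above the underside; axes as shelf_grip. When home it meets slots, axes agreeing. Tabs at y = -25, +25 mm: 7 wide, 13.5 long, neck 66 to 78 mm up, end lip down to 54 mm, gap lip to back face 7.5 mm. Put them through the slots, then down till the necks rest on the slots' lower edges (lips 12 mm behind the plate).
- shelf: The same shelf: origin on the back face of the back plate, at its lower edge, in the middle; axes as shelf_grip. Home, this is 80 mm above the bench; the hung shelf stays by itself and may lean by about 0.04 rad.
- shelf_dish (a point): Centre of the inner floor of the shelf's round dish, 130 mm in front of the back face and 8 mm above the underside. The dish is 74 mm across inside, 82 mm outside, its rim 10 mm above its floor. Axes as shelf_grip.
- bottle_blue_center (a point): Centre, half-way up (60 mm above the underside), of the white bottle with the blue cap: body 58 mm in diameter and 78 high, then a tapering shoulder and a cap 38 mm in diameter, 90 to 120 mm above the underside. About 0.2 kg; z up. Two like bottles stand near it; which stands where varies. Can be grasped by the cap from above.
- bottle_blue: The same bottle: origin at the centre of its underside.
- bottle_orange_center (a point): Bystander: same bottle with an orange cap; its centre, 60 mm above the underside.
- bottle_black_center (a point): Bystander: same bottle with a black cap; its centre, 60 mm above the underside.
- beaker: Bystander: glass beaker 70 mm across, 85 mm high; origin at the centre of its underside.
- puck: Bystander: black rubber disc 60 mm across, 16 mm high, on the bench in front of the upright, under where the shelf will hang; origin at the centre of its underside.
- spatula: Bystander: spatula 200 mm long lying on the bench; origin under its middle.
- jar: Bystander: amber glass jar 60 mm across, 65 mm high; origin at the centre of its underside.

How it is judged (in metres and radians):
On the way, in this order (a step that is already met when the one before it is completed fails the run):
1. the shelf hangs fully home in the upper pair of slots, let go (x of shelf_hooks in the frame of slots between -0.003 and 0.005 m and y of shelf_hooks in the frame of slots between -0.006 and 0.006 m and z of shelf_hooks in the frame of slots between -0.004 and 0.004 m and angle between the z axis of unit and the z axis of shelf_hooks, either way round below 0.09 rad and angle between the x axis of unit and the x axis of shelf_hooks, either way round below 0.12 rad and contact force between the fingers and shelf below 0.1 N), for 0.3 s.
2. the blue-capped bottle stands upright in the dish of the hung shelf (x of shelf_hooks in the frame of slots between -0.003 and 0.005 m and y of shelf_hooks in the frame of slots between -0.006 and 0.006 m and z of shelf_hooks in the frame of slots between -0.004 and 0.004 m and angle between the z axis of unit and the z axis of shelf_hooks, either way round below 0.09 rad and angle between the x axis of unit and the x axis of shelf_hooks, either way round below 0.12 rad and horizontal distance between bottle_blue_center and shelf_dish below 0.015 m and z of bottle_blue_center in the frame of shelf_dish between 0.054 and 0.066 m and angle between bottle_blue_center's own z axis and vertical below 0.12 rad), for 0.2 s.
At the end, for the whole second after the job is handed in: Shelf home in the upper slots (shelf_hooks to slots: -3..+5 mm out, 6 mm sideways, 4 mm in height; z within 0.09, x within 0.12 rad); blue-capped bottle on the dish floor, within 15 mm of its centre, 54-66 mm up, tilt under 0.12 rad; both at rest (0.02 m/s) (all of step 2 and linear speed of each of shelf, bottle_blue below 0.02 m/s); the robot touches nothing.
It fails at once if the blue-capped bottle is tipped by more than 0.6 rad (angle between bottle_blue_center's own z axis and vertical above 0.6 rad).
It fails at once if another thing on the bench is moved by more than 30 mm (distance of any of bottle_orange_center, bottle_black_center, beaker, puck, spatula, jar from where it was at the start of the episode above 0.03 m).
It also fails if it takes over 62 s, if anything falls off the work surface, if the arm or the gripper's body presses on something with over 40 N, if the wrist force passes 120 N, or if a joint passes its speed limit or range.

### The arm

A 6-joint arm with a two-finger parallel gripper is mounted at the origin on the work surface. World frame = base frame: x ahead of the robot, y to its left, z up, the work surface at z = 0. Lengths are in m, angles in degrees, forces in N, time in s.
With the tool pointing down it reaches from about 0.4 to 0.825 m from the base axis. Payload 7 kg.
Tool frame: the origin (TCP) lies between the finger pads; the fingertips stand 14 mm ahead of it and the grasp point (between the pads) lies 5 mm behind it (r.tips_ahead is the distance from the TCP to the fingertips, in m); z points along the fingers, y is the direction in which the jaws open and shut (so a half turn about z gives the same grasp; the last joint's range is limited). The gripper opens to 88 mm and grips with 3 to 60 N. Pads are 19 mm wide; open, the fingers measure 130 mm over their backs; the gripper's body (78 mm by 193 mm) begins 47 mm behind the grasp point.
Start: joints at [89.33, 20.546, 0.682, 0, -70.136, -16.507], TCP at [0.199, 0.645, 0.241] pointing down, gripper open.
Joint ranges: [-176.03, 176.03], [-82.01, 121.73], [-58.28, 71.71], [-173.87, 95.51], [-174.79, -0.11], [-173.66, 173.66]. Speed limits (degrees/s): [136.94, 136.94, 172.46, 180, 180, 180].

### API

Orientations are given as [roll, pitch, yaw] about the fixed x, y, z axes, in that order (R = Rz(yaw) Ry(pitch) Rx(roll)).
In Python, from plant import r gives the robot as it stands.
- The arm moves only by the tool apply_moves, never from a script. Its arguments are lists of equal length, an entry for each row: "slide": the shift along the tool's x, y, z as a fraction of full scale, a list of three; "turn": the turn, a rotation vector about the tool's x, y, z as a fraction of full scale, a list of three; "jaw": the closure, from 0 (fully open) to 1 (shut). In form: {"slide": [[dx, dy, dz], ...], "turn": [[wx, wy, wz], ...], "jaw": [jaw, ...]}. A call has 1 to 8 rows; each row shifts and turns the commanded pose from where the row before left it, along the tool's axes as they then stand; what a row does not reach is not made up. Full scale, the value 1, is 0.1 m for a shift and 1.5 rad for a turn. A row lasts 1/10 s, in which the tool goes at most 50 mm and 8.59 degrees, less where a joint would pass 70% of its speed; a pose out of reach is approached as far as the arm can. A call with a number of a shift or a turn outside -1 to 1 is refused whole. A call with a gripper value outside its range is refused whole. The fingers move at their own pace and stop on an object; "newtons" is the grip in N (left out, the last holds). Time passes only in rows, so rows that do not move let the fingers close. It gives the time, the measured TCP pose, the force and the opening at its end, in the units of the state.
- r.get_state(): the state, without advancing time (a new reading comes with each control period).
- r.capture(name): name is "side" or "top"; returns a dict with "pixels" (400x640x3 uint8, blue, green, red), "depth" (400x640 float32, m along the optical axis (not along the pixel's ray), 0 where there is no reading), "fx", "fy", "cx", "cy" (pixels), "rvec" (rotation vector, rad) and "tvec" (3), from world to camera coordinates, as OpenCV has them. Camera axes: x right, y down, z forward; pixel columns grow to the right and rows downward; lengths in m; the calibration is good to about 2 mm. A picture is of the moment at which its call begins.
- r.close_job(): hands the job in, once; it reports no verdict.
The state is a dict: "time_s": time; "joints": joint angles; "qd": joint speeds; "joint_torque": joint torques, N m; "tcp_pos": TCP position; "eef_rot": TCP orientation; "contact_force": force on the tool from outside, world axes, zero at the start; "moment": the same for the moment, N m; "gripper_width": finger opening in m.
Only numpy, scipy, OpenCV 4.12 (cv2) and the standard library are available. Lean on these libraries where they do the work, as an engineer would, in place of code of your own. Each camera call takes 0.05 s, during which the arm holds its last target.

## Working session

There is one attempt and no reset: what is moved stays moved. The work goes in short steps, Python scripts to look and compute and a tool call to move; the robot and the scene stay as the last step left them, time stands still between calls to the robot, and variables do not carry over. Pictures are saved under pics/ and viewed, and the job is handed in when it is done.

Besides the shell and the picture viewer there is one more tool, called after "Emit:" as name(argument=value, ...), one argument or row to a line, values as JSON. apply_moves: Moves the arm, as the interface text tells. Shift numbers are shares of 0.1 m and turn numbers shares of 1.5 rad, none past 1 either way. Its arguments: {"type":"object","properties":{"slide":{"type":"array"},"turn":{"type":"array"},"jaw":{"type":"array"},"newtons":{"type":"number"}},"required":["slide","turn","jaw"]}

```bash
ls; mkdir -p pics; python3 - <<'E'
from plant import r
import cv2,numpy as np,pickle
s=r.get_state();print(s)
for n in("side","top"):
    c=r.capture(n);pickle.dump(c,open(f"{n}0.pkl","wb"));cv2.imwrite(f"pics/{n}0.png",c["pixels"])
    print(n,c["fx"],c["fy"],c["cx"],c["cy"],c["rvec"],c["tvec"])
E
```

```text
pics
{'time_s': 0.0, 'joints': array([ 8.93297146e+01,  2.05907589e+01,  6.33654162e-01, -2.00431823e-02,
       -7.01354583e+01, -1.65080729e+01]), 'qd': array([-0.074051  , -0.00886063,  0.03741428,  0.01541893, -0.01407729,
        0.01571402]), 'joint_torque': array([-2.77938725e-04, -5.82710409e+01,  2.93062234e+01,  6.99726954e+00,
        6.94929447e-03, -1.57199293e-04]), 'tcp_pos': array([0.19923277, 0.64443957, 0.23962963]), 'eef_rot': array([ 1.79905898e+02, -8.23915502e-03, -1.71851773e+01]), 'contact_force': array([-0.06064416, -0.32746849,  0.45133102]), 'moment': array([-0.01700073,  0.0048907 , -0.03359816]), 'gripper_width': 0.08761427405924394}
side 436.20895408928686 436.20895408928686 323.1750442180373 199.01620675015442 [ 2.31146598 -0.82908498  0.3299932 ] [-0.50584807  0.32547325  0.79461468]
top 428.53804808834894 428.53804808834894 313.7796241134711 198.12321757303658 [ 2.19938417 -2.01438293  0.20168731] [-0.08665642  0.60443098  1.17894079]
```

View pics/side0.png

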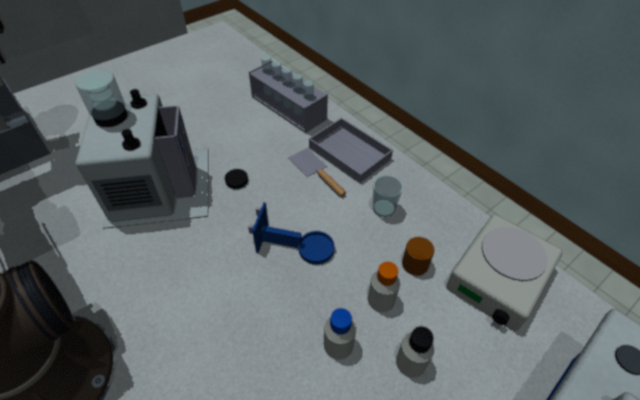

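View pics/top0.png

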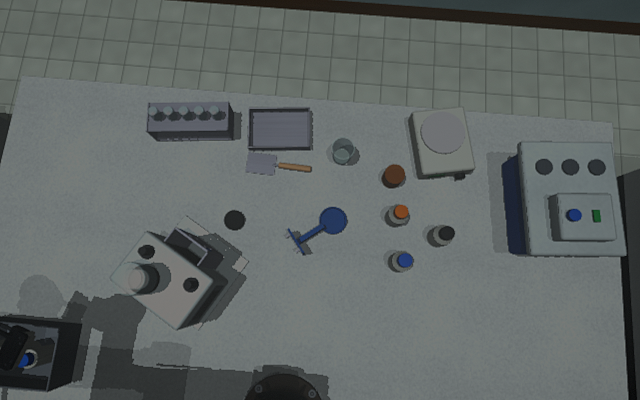

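The side view shows the unit's upright near (180,150), the shelf at (260–330,240), and the blue-capped bottle at (341,335). The top view shows the shelf web at (312,233), its dish at (333,221), the puck at (235,220) and the blue bottle at (402,261). Next I'll enlarge these.

```bash
cat > h.py <<'E'
import cv2,numpy as np,pickle
def load(n): return pickle.load(open(n+".pkl","rb"))
def K(c): return np.array([[c["fx"],0,c["cx"]],[0,c["fy"],c["cy"]],[0,0,1]])
def Rt(c): return cv2.Rodrigues(np.array(c["rvec"],float))[0],np.array(c["tvec"],float)
def proj(c,P):
    return cv2.projectPoints(np.array(P,float).reshape(-1,3),np.array(c["rvec"],float),np.array(c["tvec"],float),K(c),None)[0].reshape(-1,2)
def cloud(c):
    R,t=Rt(c);v,u=np.mgrid[0:400,0:640];d=c["depth"].astype(float)
    p=np.stack([(u-c["cx"])/c["fx"]*d,(v-c["cy"])/c["fy"]*d,d],-1)
    w=(p-t)@R; w[d==0]=np.nan
    return w
def ray(c,u,v,z):
    R,t=Rt(c);d=R.T@np.array([(u-c["cx"])/c["fx"],(v-c["cy"])/c["fy"],1]);o=-R.T@t
    return o+d*(z-o[2])/d[2]
def crop(c,x0,y0,x1,y1,k,fn,gain=1.0):
    im=cv2.resize(c["pixels"][y0:y1,x0:x1],None,fx=k,fy=k,interpolation=cv2.INTER_CUBIC)
    im=cv2.convertScaleAbs(im,alpha=gain)
    cv2.imwrite("pics/"+fn,im)
E
python3 - <<'E'
from h import *
s=load("side0");t=load("top0")
crop(s,70,60,230,240,4,"su.png",1.5)
crop(t,100,190,260,340,5,"tu.png",1.5) if 0 else crop(t,100,205,260,325,5,"tu.png",1.5)
crop(s,235,190,345,275,7,"ss.png",1.5)
crop(t,275,195,355,265,8,"ts.png",1.5)
for n,c in(("s",s),("t",t)):
    w=cloud(c)
    R,tt=Rt(c);print(n,"cam",-R.T@tt, "valid",(c["depth"]>0).mean())
    hsv=cv2.cvtColor(c["pixels"],cv2.COLOR_BGR2HSV)
    m=(hsv[...,0]>100)&(hsv[...,0]<125)&(hsv[...,1]>150)&(hsv[...,2]>50)
    nl,l,st,ce=cv2.connectedComponentsWithStats(m.astype(np.uint8))
    for i in range(1,nl):
        if st[i,4]>15: print(st[i],ce[i],np.nanmedian(w[l==i],0), np.nanmax(w[l==i][:,2]))
E
```

```text
s cam [ 0.20315404 -0.5260364   0.82173094] valid 0.995984375
[252 204  13  28  79] [258.53164557 217.59493671] [0.47987077 0.00446052 0.0856743 ] 0.09009742268106856
[ 262  226   72   36 1033] [308.84704743 243.74056147] [ 0.55168298 -0.08515599  0.01015294] 0.050214480597294754
[331 309  20  25 416] [340.51682692 320.69230769] [ 0.44722696 -0.2969404   0.1204765 ] 0.12381685846347697
[548 359  27  41  69] [560.82608696 379.30434783] [ 0.71029001 -0.60135837  0.02809522] 0.035916693637665
t cam [ 0.36040927 -0.0596954   1.27643611] valid 0.99616796875
[300 208  46  34 527] [328.81783681 223.04174573] [ 0.55067203 -0.08993863  0.00825168] 0.050579921996429175
[569 209  13  12 118] [574.6779661  214.40677966] [ 0.58886713 -0.67777929  0.23683287] 0.24195225949119595
[288 229  16  24  33] [295.6969697  241.03030303] [0.47892235 0.00470739 0.08438182] 0.09001123587648208
[399 254  13  13 143] [404.96503497 259.94405594] [ 0.45107169 -0.29287104  0.1187885 ] 0.12491894998477783
[ 18 354  11  14  87] [ 23.52873563 361.09195402] [0.11721568 0.64367023 0.15892282] 0.2907873176960133
```

```bash
python3 - <<'E'
import cv2
for f in("su","tu","ss","ts"): print(f,cv2.imread(f"pics/{f}.png").shape)
E
```

```text
su (720, 640, 3)
tu (600, 800, 3)
ss (595, 770, 3)
ts (560, 640, 3)
```

View pics/su.png

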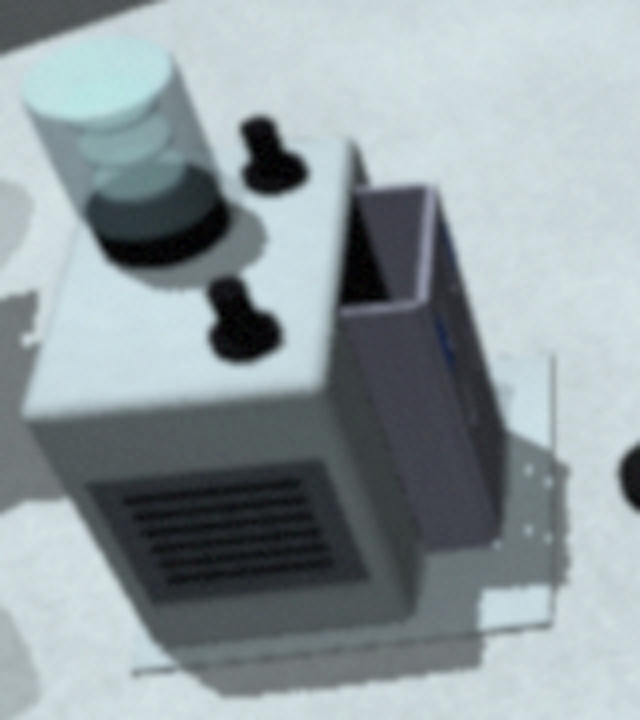

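View pics/tu.png

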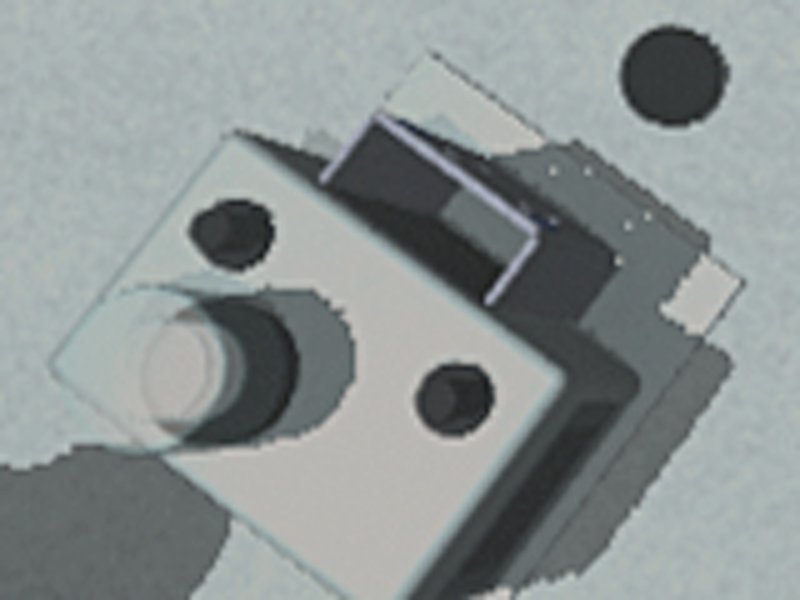

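View pics/ss.png

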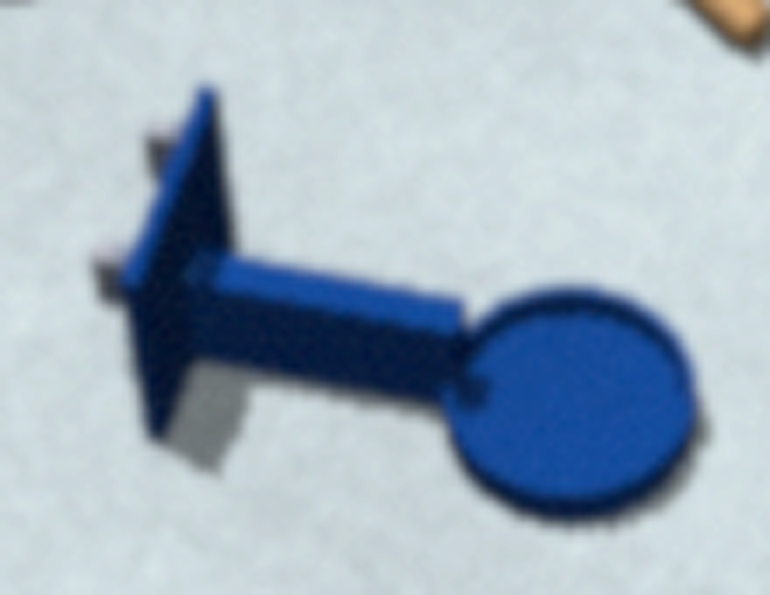

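View pics/ts.png

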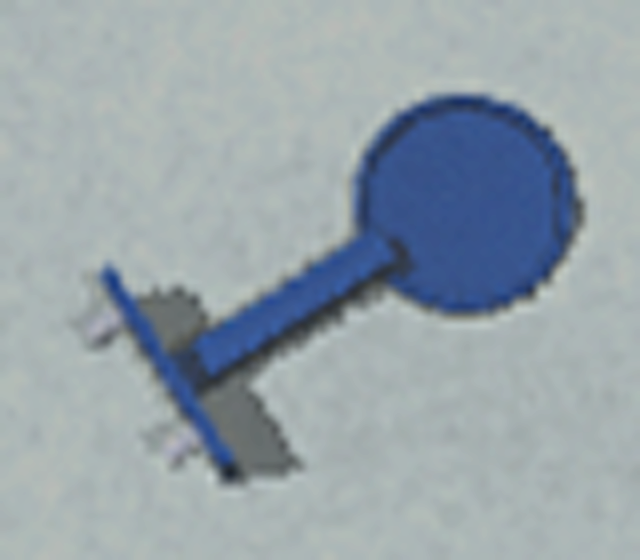

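```bash
cat > fitshelf.py <<'E'
from h import *
from scipy.optimize import minimize
def box(x0,x1,y0,y1,z0,z1): return np.array([[x,y,z] for x in(x0,x1) for y in(y0,y1) for z in(z0,z1)])/1000.
a=np.linspace(0,2*np.pi,48,endpoint=False)
cyl=np.array([[130+41*np.cos(t),41*np.sin(t),z] for t in a for z in(0,18)])/1000.
PARTS=[box(0,6,-40,40,0,85),box(6,95,-7,7,0,45),cyl]
def T(p,P,z=0,th=0):
    c,s=np.cos(p[2]),np.sin(p[2]);return P@np.array([[c,-s,0],[s,c,0],[0,0,1]]).T+[p[0],p[1],z]
def bluemask(c):
    hsv=cv2.cvtColor(c["pixels"],cv2.COLOR_BGR2HSV)
    return ((hsv[...,0]>95)&(hsv[...,0]<130)&(hsv[...,1]>120)).astype(np.uint8)
def render(c,p,roi,k=8,z=0):
    x0,y0,x1,y1=roi;im=np.zeros(((y1-y0)*k,(x1-x0)*k),np.uint8)
    for P in PARTS:
        q=(proj(c,T(p,P,z))+0.5-[x0,y0])*k
        cv2.fillConvexPoly(im,cv2.convexHull(np.round(q).astype(np.int32)),1)
    return cv2.resize(im.astype(np.float32),(x1-x0,y1-y0),interpolation=cv2.INTER_AREA)
def fit(cams,rois,p0,z=0):
    ms=[]
    for c,r in zip(cams,rois):
        m=bluemask(c)[r[1]:r[3],r[0]:r[2]].astype(np.float32);ms.append(m)
    f=lambda p:sum(np.abs(render(c,p*[1,1,1],r,8,z)-m).sum() for c,r,m in zip(cams,rois,ms))
    best=None
    for s in(0.01,0.003):
        x=p0 if best is None else best.x
        best=minimize(f,x,method="Nelder-Mead",options=dict(initial_simplex=np.array([x]+[x+np.eye(3)[i]*[s,s,s*5] for i in range(3)]),xatol=1e-5,fatol=.05))
    return best.x,best.fun,sum(m.sum() for m in ms)
E
python3 - <<'E'
from fitshelf import *
s=load("side0");t=load("top0");rs=(240,190,345,275);rt=(275,195,355,265)
p0=np.array([.475,.003,np.radians(-54)])
for cs,rr in(([s,t],[rs,rt]),([s],[rs]),([t],[rt])):
    p,f,n=fit(cs,rr,p0);print(p,np.degrees(p[2]),f,n, "grip",T(p,np.array([[.062,0,.0225]])),"dish",T(p,np.array([[.13,0,.008]])))
# cloud check
for c in(s,t):
    w=cloud(c);m=bluemask(c)>0
    q=w[m];q=q[(q[:,2]>.04)&(q[:,2]<.047)&(np.abs(q[:,0]-.5)<.1)&(np.abs(q[:,1])<.1)];print("web top",len(q),q.mean(0))
    q=w[m];q=q[(q[:,2]>.08)&(q[:,2]<.095)&(np.abs(q[:,0]-.5)<.1)&(np.abs(q[:,1])<.1)];print("bp top",len(q),q.mean(0))
# enlarged unit crops
crop(t,165,220,245,280,10,"tu2.png",1.6)
crop(t,115,225,165,300,8,"tu3.png",1.6)
crop(s,145,95,215,170,8,"su2.png",2.2)
E
```

```text
[ 0.47942798  0.00935224 -0.90658806] -51.94366938019277 444.796875 2532.0 grip [[ 0.51764701 -0.03946688  0.0225    ]] dish [[ 0.55956465 -0.09301042  0.008     ]]
[ 0.47835185  0.00997195 -0.88207287] -50.53905268044809 265.34375 1817.0 grip [[ 0.51775608 -0.03789564  0.0225    ]] dish [[ 0.56097362 -0.09039558  0.008     ]]
[ 0.481666    0.01008976 -0.92602807] -53.05749983885563 158.375 715.0 grip [[ 0.51892882 -0.03946306  0.0225    ]] dish [[ 0.55979772 -0.09381132  0.008     ]]
web top 222 [ 0.50546218 -0.02978116  0.04450006]
bp top 101 [0.47794625 0.00206476 0.08507853]
web top 108 [ 0.51127281 -0.03337059  0.04385072]
bp top 40 [0.48100986 0.00717894 0.08406138]
```

View pics/tu2.png

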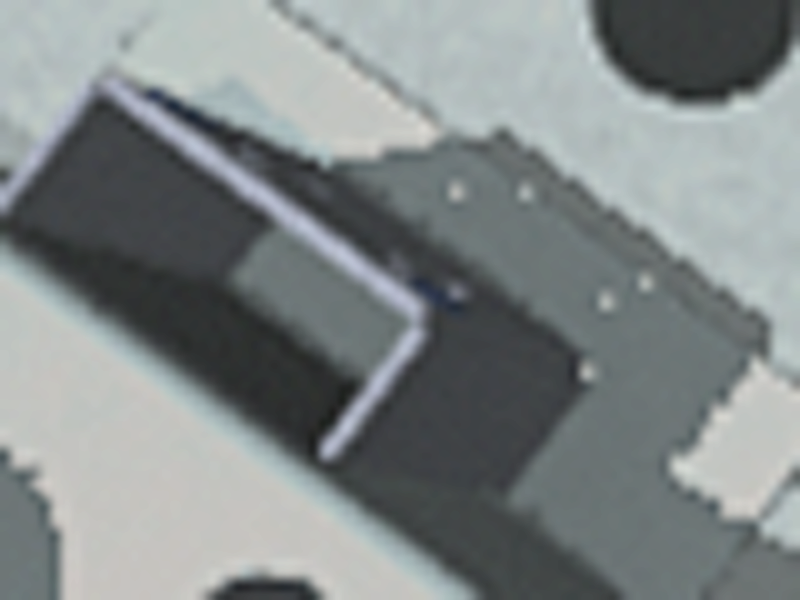

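View pics/su2.png

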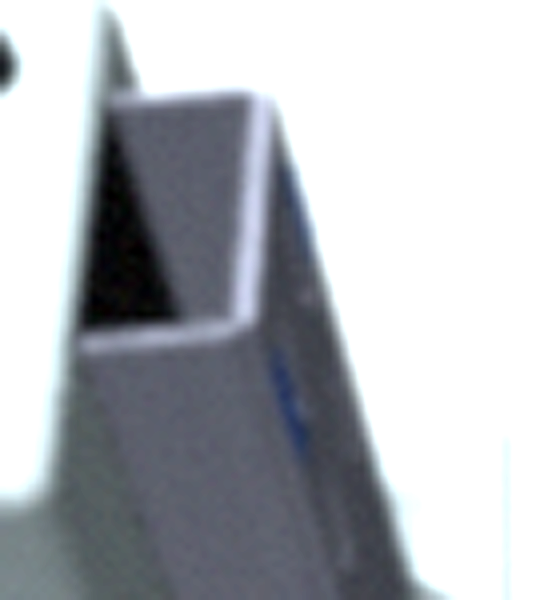

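```bash
cat > ov.py <<'E'
from fitshelf import *
def overlay(c,roi,k,p,z=0,extra=[],gain=1.5):
    x0,y0,x1,y1=roi
    im=cv2.convertScaleAbs(cv2.resize(c["pixels"][y0:y1,x0:x1],None,fx=k,fy=k,interpolation=cv2.INTER_CUBIC),alpha=gain)
    if p is not None:
      for P in PARTS:
        q=(proj(c,T(p,P,z))+0.5-[x0,y0])*k
        cv2.polylines(im,[cv2.convexHull(np.round(q).astype(np.int32))],True,(0,0,255),1)
    for L in extra:
        q=(proj(c,L)+0.5-[x0,y0])*k
        cv2.polylines(im,[np.round(q).astype(np.int32)],False,(0,255,0),1)
    return im
E
python3 - <<'E'
from ov import *
s=load("side0");t=load("top0");rs=(240,190,345,275);rt=(275,195,355,265)
p=[ 0.47942798 , 0.00935224 ,-0.90658806]
a=overlay(s,rs,7,p);m=cv2.resize(bluemask(s)[190:275,240:345]*255,None,fx=3,fy=3)
b=overlay(t,rt,8,p)
cv2.imwrite("pics/o1.png",a);cv2.imwrite("pics/o2.png",b);
cv2.imwrite("pics/m.png",np.hstack([m,cv2.resize(bluemask(t)[195:265,275:355]*255,(330,255),interpolation=0)]))
E
```

```text
(no output)
```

View pics/o1.png

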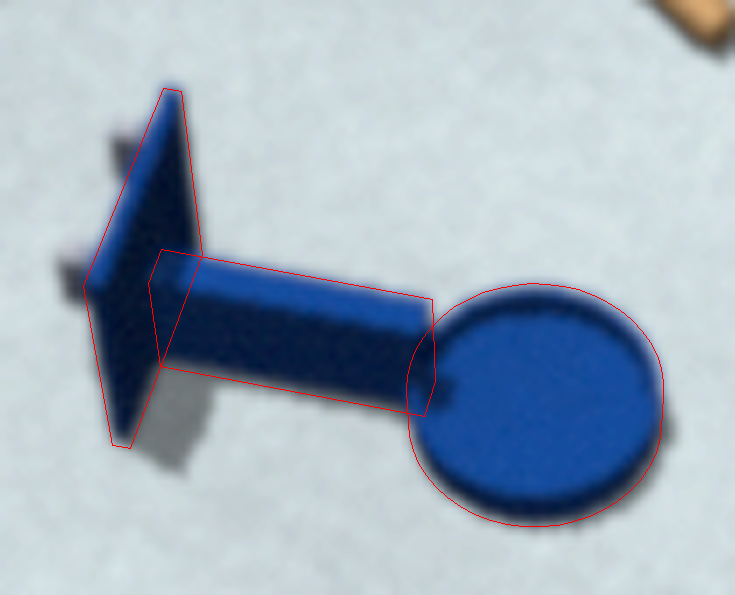

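View pics/o2.png

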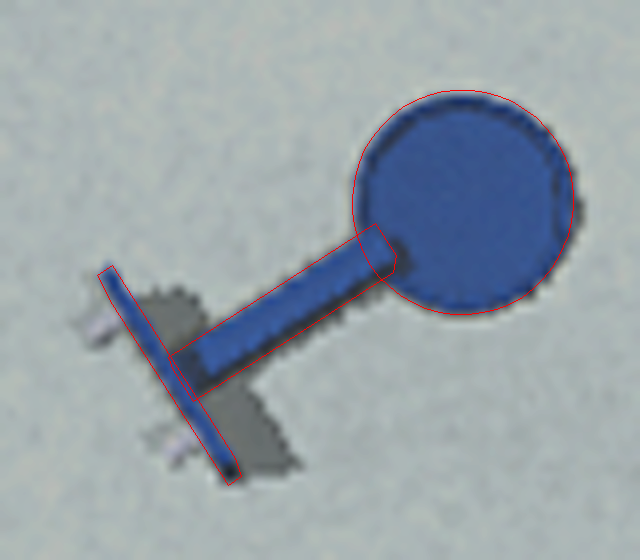

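View pics/m.png

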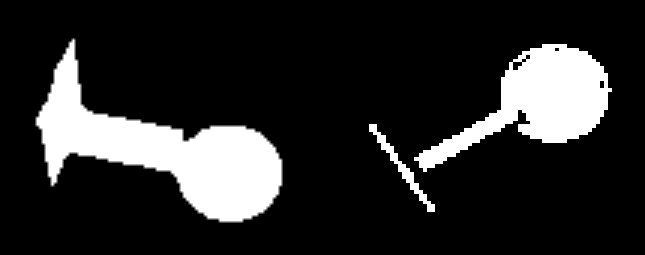

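```bash
python3 - <<'E'
from ov import *
from scipy.optimize import least_squares
s=load("side0");t=load("top0")
ft=lambda X,Y:(165+X/10-.5,220+Y/10-.5); fs=lambda X,Y:(145+X/8-.5,95+Y/8-.5)
obs=[(t,ft(107,74),(0,.055,.2)),(t,ft(432,318),(0,-.055,.2)),(s,fs(272,95),(0,.055,.2)),(s,fs(257,325),(0,-.055,.2))]
for c,uv,P in obs: print(ray(c,*uv,.2))
def res(p,ob): return np.concatenate([(proj(c,T(p,np.array([P])))[0]-uv) for c,uv,P in ob])
for ob in(obs,obs[:2],obs[2:]):
    o=least_squares(res,[.5,.2,-.65],args=(ob,));print(o.x,np.degrees(o.x[2]),o.fun.round(2))
    if ob is obs:p=o.x
U=[]
for z in(.2,):
    U+= [T(p,np.array([[0,-.055,z],[0,.055,z],[-.005,.055,z],[-.005,-.055,z],[0,-.055,z]])),T(p,np.array([[-.048,-.11,z],[-.048,.11,z],[-.198,.11,z],[-.198,-.11,z],[-.048,-.11,z]]))]
U.append(T(p,np.array([[0,-.055,.2],[0,-.055,.006],[0,.055,.006],[0,.055,.2]])))
for y in(-.025,.025):
  for z in(.146,.086):
    U.append(T(p,np.array([[0,y-.006,z],[0,y+.006,z],[0,y+.006,z+.032],[0,y-.006,z+.032],[0,y-.006,z]])))
U.append(T(p,np.array([[.03,-.15,.006],[.03,.15,.006]])))
np.save("unit.npy",p)
cv2.imwrite("pics/u1.png",overlay(t,(140,215,250,295),7,None,extra=U));cv2.imwrite("pics/u2.png",overlay(s,(135,95,220,170),8,None,extra=U,gain=2))
E
```

```text
[0.47653061 0.30673755 0.2       ]
[0.42274233 0.21618884 0.2       ]
[0.47755114 0.305551   0.2       ]
[0.42733816 0.21794868 0.2       ]
[ 0.45131364  0.26159825 -0.52210841] -29.914608305826736 [-0.86 -0.95  0.96 -0.38 -0.3  -0.98 -0.58  1.64]
[ 0.44968142  0.26150362 -0.53673842] -30.75284643564561 [-0.72 -0.57  0.71  0.54]
[ 0.45272843  0.2623193  -0.51224778] -29.349636140062373 [-0.13 -1.35  0.12  1.16]
```

View pics/u1.png

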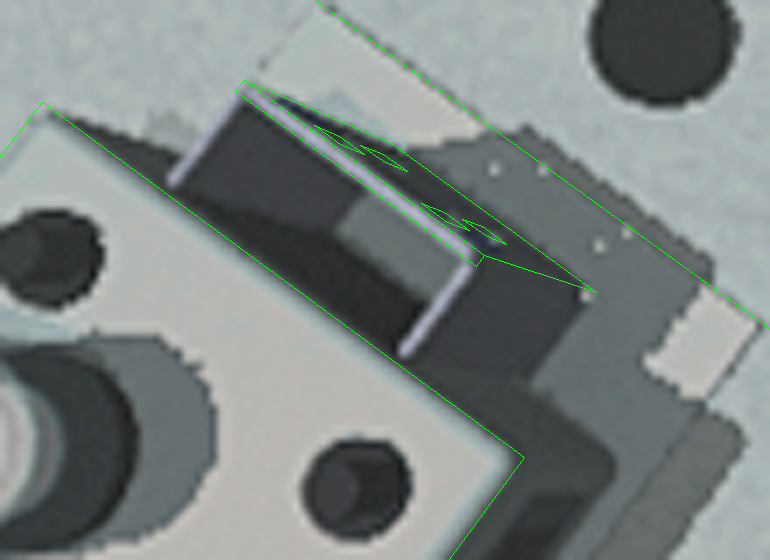

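View pics/u2.png

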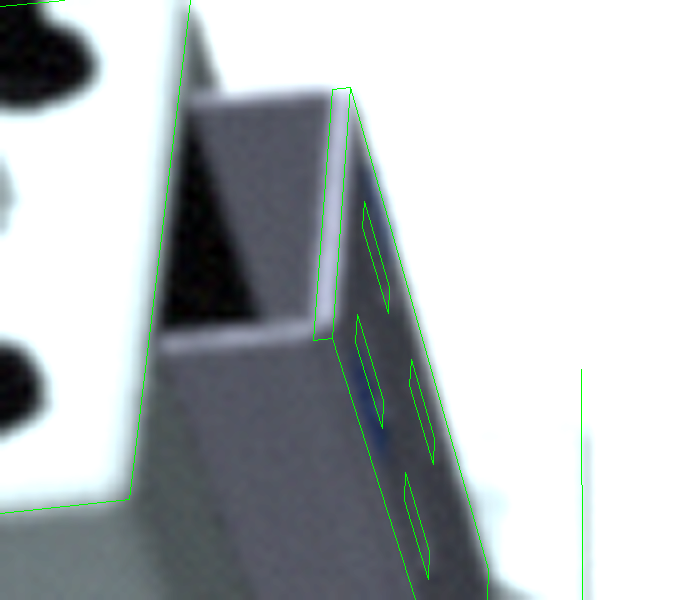

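```bash
cat > ufit.py <<'E'
from ov import *
from scipy.optimize import least_squares
from scipy.ndimage import map_coordinates
def prof(c,p,A,B,N,n=25,half=.012,m=97):
    # sample brightness along direction N (unit frame) around segment A-B; return [n,m], offsets
    A,B,N=map(np.array,(A,B,N));o=np.linspace(-half,half,m)
    P=(A+(B-A)*np.linspace(0,1,n)[:,None])[:,None,:]+o[None,:,None]*N
    uv=proj(c,T(p,P.reshape(-1,3)))
    g=cv2.cvtColor(c["pixels"],cv2.COLOR_BGR2GRAY).astype(float)
    return map_coordinates(g,[uv[:,1],uv[:,0]],order=1).reshape(n,m),o
def edge(c,p,A,B,N,half=.01):
    v,o=prof(c,p,A,B,N,half=half)
    d=np.abs(np.gradient(cv2.GaussianBlur(v,(9,1),0),axis=1)); off=[]
    for r in d:
        k=r.argmax();w=np.where(np.abs(np.arange(len(r))-k)<12,r,0);off.append((w*o).sum()/w.sum())
    return np.array(off)
def stripc(c,p,half=.008):
    v,o=prof(c,p,(-.0025,-.045,.2),(-.0025,.045,.2),(1,0,0),half=half)
    w=v-np.percentile(v,35,axis=1,keepdims=True);w[w<0]=0
    return (w*o).sum(1)/w.sum(1)
E
python3 - <<'E'
from ufit import *
p=np.load("unit.npy")
for n in("side0","top0"):
    c=load(n);print(n)
    o=stripc(c,p);print("strip x",np.median(o[:8]),np.median(o),np.median(o[-8:]))
    for nm,A,B,N in(("houseF",(-.048,-.09,.2),(-.048,.09,.2),(1,0,0)),("house-y",(-.18,-.11,.2),(-.07,-.11,.2),(0,1,0)),("house+y",(-.18,.11,.2),(-.07,.11,.2),(0,1,0)),
      ("foot",(.03,.03,.006),(.03,.1,.006),(1,0,0)),("footR",(.03,-.1,.006),(.03,-.06,.006),(1,0,0)),("strip-y",(-.0045,-.055,.2),(-.0005,-.055,.2),(0,1,0)),("strip+y",(-.0045,.055,.2),(-.0005,.055,.2),(0,1,0)),
      ("foot-y",(0.005,-.11,.006),(.025,-.11,.006),(0,1,0)),("foot+y",(0.005,.11,.006),(.025,.11,.006),(0,1,0))):
        e=edge(c,p,A,B,N);print(nm,(np.median(e[:8])*1e3).round(1),(np.median(e)*1e3).round(1),(np.median(e[-8:])*1e3).round(1),"sd",(e.std()*1e3).round(1))
E
```

```text
side0
strip x -0.000182111414338738 0.00013610098227085792 0.002486797668116031
houseF -0.1 0.7 2.8 sd 2.5
house-y 0.5 0.4 -1.2 sd 1.4
house+y -5.0 -4.1 -2.0 sd 6.4
foot 3.4 3.5 3.5 sd 0.2
footR 0.0 8.4 8.5 sd 3.7
strip-y 3.2 4.1 4.0 sd 1.3
strip+y -0.8 -1.0 -1.3 sd 0.3
foot-y -7.4 -7.8 -8.2 sd 0.4
foot+y 8.7 7.7 7.5 sd 5.9
top0
strip x -0.0006402026147873502 0.0002284326673665251 0.0012762791557669106
houseF -1.3 -1.2 -0.7 sd 2.5
house-y 1.8 1.6 1.3 sd 1.9
house+y -4.6 -5.2 -5.5 sd 1.8
foot -1.8 -1.7 -1.7 sd 1.4
footR -2.3 8.4 8.4 sd 4.9
strip-y 3.8 4.3 4.5 sd 0.6
strip+y -1.1 -1.4 -1.6 sd 0.2
foot-y -8.4 -8.2 -8.1 sd 0.2
foot+y 7.4 7.7 7.1 sd 0.6
```

Emit:
apply_moves(
  slide=[
    [0,0,-0.4],
    [0,0,-0.4],
    [0,0,-0.4],
    [0,0,-0.4],
    [0,0,0],
  ],
  turn=[
    [0,0,0.1],
    [0,0,0.1],
    [0,0,0.1],
    [0,0,0.1],
    [0,0,0.008],
  ],
  jaw=[0,0,0,0,0],
)

```text
time_s: 0.6
tcp_pos: [0.2002, 0.6462, 0.4071]
eef_rot: [-179.6, 0.3, -52.5]
contact_force: [-0.5, 0.4, 0.5]
gripper_width: 0.0876
```

```bash
cat > pl.py <<'E'
from plant import r
import numpy as np
from scipy.spatial.transform import Rotation as Ro
def plan(xyz,yaw,s=None):
    s=s or r.get_state();e=s["eef_rot"];R=Ro.from_euler("xyz",e,degrees=True)
    print("t",s["time_s"],"tcp",s["tcp_pos"].round(4),"rot",e.round(2),"F",s["contact_force"].round(1),"w",round(s["gripper_width"],4),"j",s["joints"].round(1))
    d=R.inv().apply(np.array(xyz)-s["tcp_pos"]);Rt=Ro.from_euler("xyz",[180,0,yaw],degrees=True)
    print(" slide(tot, frac)",(d*10).round(3)," turn frac",((R.inv()*Rt).as_rotvec()/1.5).round(4))
E
python3 - <<'E'
from pl import *
plan([.518,-.039,.40],-52.3)
E
```

```text
t 0.6 tcp [0.2002 0.6462 0.4071] rot [-179.58    0.33  -52.52] F [-0.5  0.4  0.5] w 0.0876 j [ 89.3  17.6  17.4   0.1 -89.3 -51.9]
 slide(tot, frac) [7.371 1.647 0.017]  turn frac [-0.0049  0.0038 -0.0026]
```

Emit:
apply_moves(
  slide=[
    [0.46,0.1,0],
    [0.46,0.1,0],
    [0.46,0.1,0],
    [0.46,0.1,0],
    [0.46,0.1,0],
    [0.46,0.1,0],
    [0.46,0.1,0],
    [0.46,0.1,0],
  ],
  turn=[
    [0,0,0],
    [0,0,0],
    [0,0,0],
    [0,0,0],
    [0,0,0],
    [0,0,0],
    [0,0,0],
    [0,0,0],
  ],
  jaw=[0,0,0,0,0,0,0,0],
)

```text
time_s: 1.4
tcp_pos: [0.3616, 0.3029, 0.4003]
eef_rot: [180.0, 0.0, -52.2]
contact_force: [1.0, 1.4, -0.5]
gripper_width: 0.0876
```

Emit:
apply_moves(
  slide=[
    [0.46,0.1,0],
    [0.46,0.1,0],
    [0.46,0.1,0],
    [0.46,0.1,0],
    [0.46,0.1,0],
    [0.46,0.1,0],
    [0.46,0.1,0],
    [0,0,0],
  ],
  turn=[
    [0,0,0],
    [0,0,0],
    [0,0,0],
    [0,0,0],
    [0,0,0],
    [0,0,0],
    [0,0,0],
    [0,0,0],
  ],
  jaw=[0,0,0,0,0,0,0,0],
)

```text
time_s: 2.2
tcp_pos: [0.5043, 0.0031, 0.3994]
eef_rot: [179.9, -0.0, -52.5]
contact_force: [0.3, 0.2, -0.7]
gripper_width: 0.0878
```

```bash
python3 - <<'E'
from pl import *
plan([.518,-.039,.15],-52.3)
E
```

```text
t 2.2 tcp [0.5043 0.0031 0.3994] rot [179.87  -0.   -52.53] F [ 0.3  0.2 -0.7] w 0.0878 j [ 22.7   0.5  -4.1   0.  -85.5  14.7]
 slide(tot, frac) [0.417 0.142 2.494]  turn frac [ 0.0016 -0.     -0.0027]
```

Emit:
apply_moves(
  slide=[
    [0.2,0.07,0.4],
    [0.2,0.07,0.4],
    [0,0,0.4],
    [0,0,0.4],
    [0,0,0.4],
    [0,0,0.4],
    [0,0,0.1],
    [0,0,0],
  ],
  turn=[
    [0,0,0],
    [0,0,0],
    [0,0,0],
    [0,0,0],
    [0,0,0],
    [0,0,0],
    [0,0,0],
    [0,0,0],
  ],
  jaw=[0.4,0.4,0.4,0.4,0.4,0.4,0.4,0.4],
)

```text
time_s: 3.0
tcp_pos: [0.5159, -0.0327, 0.1495]
eef_rot: [179.8, 0.1, -52.2]
contact_force: [0.6, 0.2, 1.0]
gripper_width: 0.0528
```

```bash
python3 - <<'E'
from pl import *
from ov import *
plan([.518,-.039,.0195],-52.3)
s=r.capture("side");crop(s,220,120,370,280,5,"a1.png",1.5)
E
```

```text
t 3.0 tcp [ 0.5159 -0.0327  0.1495] rot [ 1.7982e+02  6.0000e-02 -5.2210e+01] F [0.6 0.2 1. ] w 0.0528 j [ 18.2  10.5 -26.2   0.  -53.5  19.6]
 slide(tot, frac) [0.064 0.017 1.3  ]  turn frac [0.0021 0.0007 0.0011]
```

View pics/a1.png

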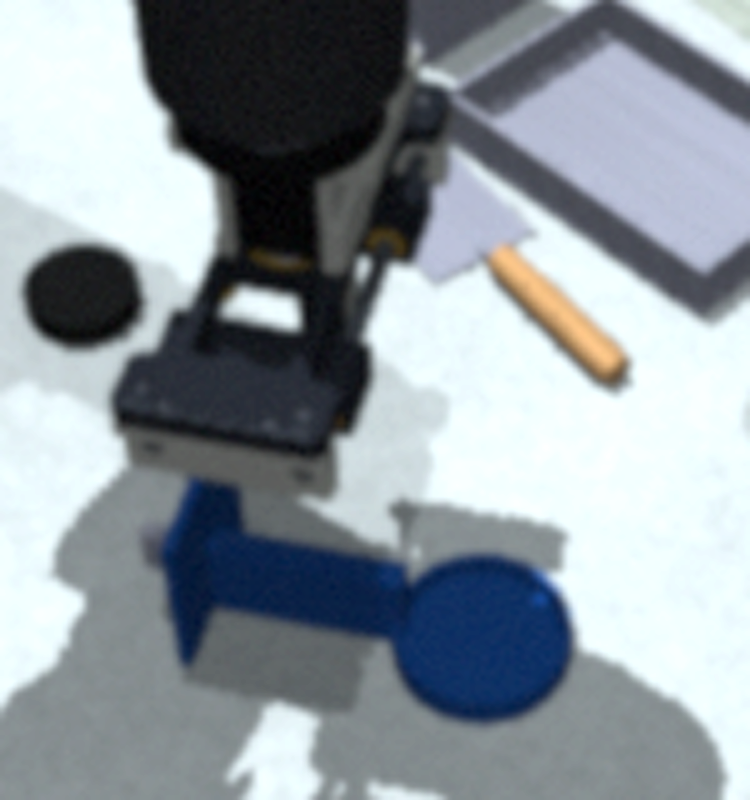

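The gripper stands over the web, aligned with it, with the jaws open about 53 mm. Next I go down and grip.

Emit:
apply_moves(
  slide=[
    [0.06,0.02,0.3],
    [0,0,0.3],
    [0,0,0.3],
    [0,0,0.3],
    [0,0,0.1],
    [0,0,0],
    [0,0,0],
  ],
  turn=[
    [0,0,0],
    [0,0,0],
    [0,0,0],
    [0,0,0],
    [0,0,0],
    [0,0,0],
    [0,0,0],
  ],
  jaw=[0.4,0.4,0.4,0.4,0.4,0.4,0.4],
)

```text
time_s: 3.75
tcp_pos: [0.5204, -0.0383, 0.0224]
eef_rot: [-179.9, -0.1, -52.2]
contact_force: [0.3, -1.0, -0.0]
gripper_width: 0.0525
```

```bash
python3 - <<'E'
from pl import *
plan([.518,-.039,.0195],-52.3)
E
```

```text
t 3.75 tcp [ 0.5204 -0.0383  0.0224] rot [-1.7987e+02 -7.0000e-02 -5.2200e+01] F [ 0.3 -1.  -0. ] w 0.0525 j [ 17.4  20.6 -33.4   0.  -35.8  20.4]
 slide(tot, frac) [-0.009  0.023  0.029]  turn frac [-0.0015 -0.0009  0.0012]
```

Position is good, so I close with 40 N.

Emit:
apply_moves(
  slide=[
    [0,0.02,0.02],
    [0,0,0],
    [0,0,0],
    [0,0,0],
    [0,0,0],
  ],
  turn=[
    [0,0,0],
    [0,0,0],
    [0,0,0],
    [0,0,0],
    [0,0,0],
  ],
  jaw=[1,1,1,1,1],
  newtons=40,
)

```text
time_s: 4.25
tcp_pos: [0.5174, -0.0398, 0.0188]
eef_rot: [-180.0, -0.0, -52.2]
contact_force: [0.3, -0.1, -1.1]
gripper_width: 0.018
```

```bash
python3 - <<'E'
from pl import *
plan([.518,-.039,.0195],-52.3)
E
```

```text
t 4.25 tcp [ 0.5174 -0.0398  0.0188] rot [-1.7998e+02 -1.0000e-02 -5.2240e+01] F [ 0.3 -0.1 -1.1] w 0.018 j [ 17.3  20.8 -33.8   0.  -35.3  20.5]
 slide(tot, frac) [-0.003 -0.01  -0.007]  turn frac [-0.0003 -0.0001  0.0007]
```

Emit:
apply_moves(
  slide=[
    [0,0,0],
    [0,0,0],
    [0,0,0],
  ],
  turn=[
    [0,0,0],
    [0,0,0],
    [0,0,0],
  ],
  jaw=[1,1,1],
)

```text
time_s: 4.55
tcp_pos: [0.5174, -0.0398, 0.0187]
eef_rot: [-180.0, -0.0, -52.2]
contact_force: [-0.3, 0.1, 2.5]
gripper_width: 0.0139
```

```bash
python3 - <<'E'
from pl import *
plan([.518,-.039,.15],-30.4)
E
```

```text
t 4.55 tcp [ 0.5174 -0.0398  0.0187] rot [-1.7998e+02 -1.0000e-02 -5.2230e+01] F [-0.3  0.1  2.5] w 0.0139 j [ 17.3  20.8 -33.8   0.  -35.3  20.5]
 slide(tot, frac) [-0.003 -0.01  -1.313]  turn frac [-2.00e-04 -2.00e-04 -2.54e-01]
```

Emit:
apply_moves(
  slide=[
    [0,0,-0.1],
    [0,0,-0.2],
    [0,0,-0.3],
    [0,0,-0.36],
    [0,0,0],
  ],
  turn=[
    [0,0,0],
    [0,0,0],
    [0,0,0],
    [0,0,0],
    [0,0,0],
  ],
  jaw=[1,1,1,1,1],
)

```text
time_s: 5.05
tcp_pos: [0.5197, -0.0395, 0.1193]
eef_rot: [-179.6, -0.2, -52.2]
contact_force: [1.2, 0.8, -4.1]
gripper_width: 0.0138
```

Emit:
apply_moves(
  slide=[
    [0,0,0],
    [0,0,0],
    [0,0,0],
    [0,0,0],
    [0,0,0],
  ],
  turn=[
    [0,0,-0.06],
    [0,0,-0.06],
    [0,0,-0.06],
    [0,0,-0.074],
    [0,0,0],
  ],
  jaw=[1,1,1,1,1],
)

```text
time_s: 5.55
tcp_pos: [0.5163, -0.04, 0.1139]
eef_rot: [179.9, 0.1, -30.3]
contact_force: [0.7, -0.5, -5.0]
gripper_width: 0.0142
```

```bash
python3 - <<'E'
from pl import *
from ov import *
plan([.565,.195,.1147],-30.4)
for n in("side","top"):
    c=r.capture(n);pickle.dump(c,open(n+"1.pkl","wb"))
crop(c,260,180,360,255,8,"b2.png",1.7);crop(load("side1"),220,120,370,235,5,"b1.png",1.7)
E
```

```text
t 5.55 tcp [ 0.5163 -0.04    0.1139] rot [ 1.7995e+02  8.0000e-02 -3.0340e+01] F [ 0.7 -0.5 -5. ] w 0.0142 j [ 17.3  12.9 -28.6  -0.  -48.6  42.4]
 slide(tot, frac) [-0.767 -2.274 -0.009]  turn frac [0.0006 0.0009 0.0006]
```

View pics/b1.png

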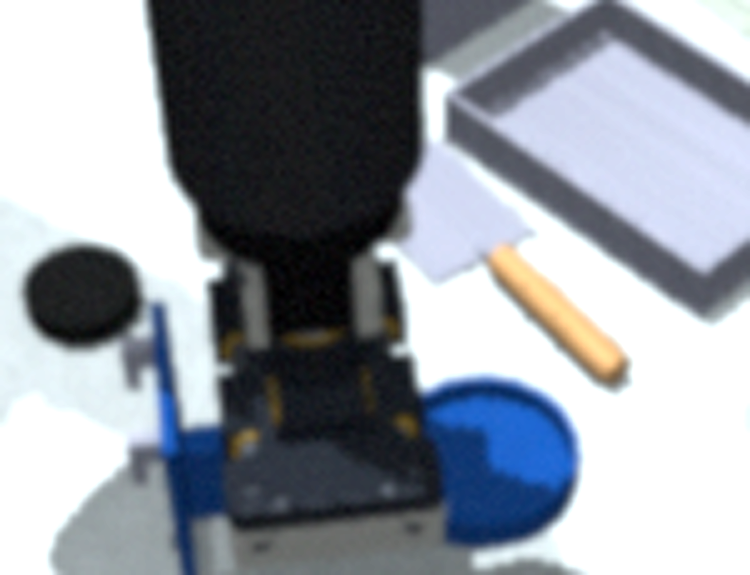

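View pics/b2.png

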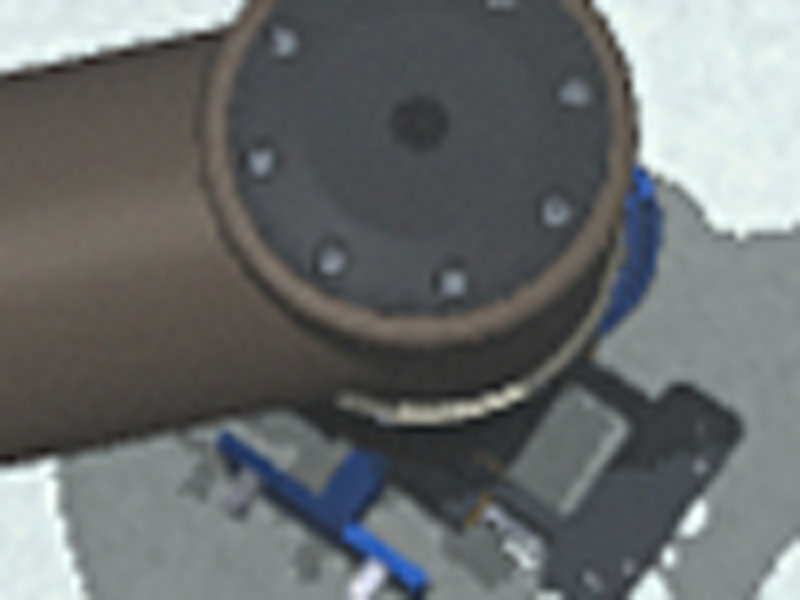

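```bash
python3 - <<'E'
from h import *
t=load("top1");w=cloud(t)
for u,v in((312,195),(300,190),(285,200),(270,200),(265,190),(265,215),(262,235),(255,200),(230,200),(200,200),(180,200),(200,180),(200,220),(150,250),(230,300)): print((u,v),w[v,u].round(3))
cv2.imwrite("pics/t1.png",t["pixels"]);cv2.imwrite("pics/s1.png",load("side1")["pixels"])
t0=load("top0");w0=cloud(t0)
for u,v in((136,280),(128,280),(145,268),(150,280),(146,250),(190,284)): print("col",(u,v),w0[v,u].round(3))
s0=load("side0");w1=cloud(s0)
for u,v in((98,78),(98,70),(105,120),(137,98),(130,140)): print("cols",(u,v),w1[v,u].round(3))
E
```

```text
(312, 195) [ 0.516 -0.04   0.543]
(300, 190) [ 0.523 -0.018  0.543]
(285, 200) [0.504 0.007 0.537]
(270, 200) [0.505 0.035 0.519]
(265, 190) [0.526 0.048 0.506]
(265, 215) [0.477 0.041 0.521]
(262, 235) [0.444 0.046 0.493]
(255, 200) [0.503 0.062 0.522]
(230, 200) [0.499 0.107 0.52 ]
(200, 200) [ 0.587  0.313 -0.004]
(180, 200) [ 0.582  0.374 -0.003]
(200, 180) [0.648 0.32  0.004]
(200, 220) [0.457 0.154 0.526]
(150, 250) [0.413 0.358 0.207]
(230, 300) [0.331 0.059 0.654]
col (136, 280) [0.339 0.341 0.302]
col (128, 280) [0.338 0.36  0.301]
col (145, 268) [0.368 0.334 0.28 ]
col (150, 280) [0.341 0.324 0.266]
col (146, 250) [0.411 0.36  0.226]
col (190, 284) [0.34  0.239 0.235]
cols (98, 78) [0.349 0.356 0.302]
cols (98, 70) [0.36  0.384 0.302]
cols (105, 120) [0.324 0.329 0.223]
cols (137, 98) [0.409 0.357 0.225]
cols (130, 140) [0.338 0.235 0.224]
```

View pics/t1.png

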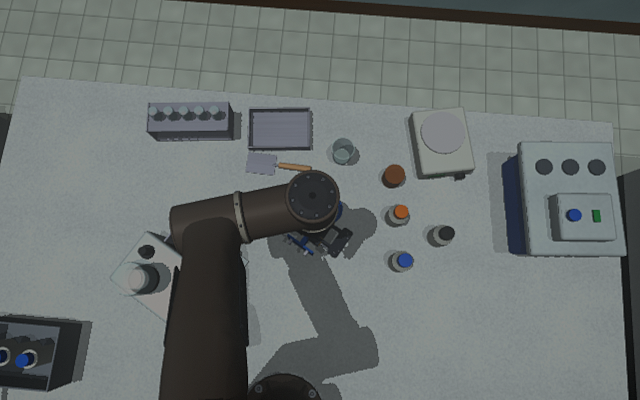

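View pics/s1.png

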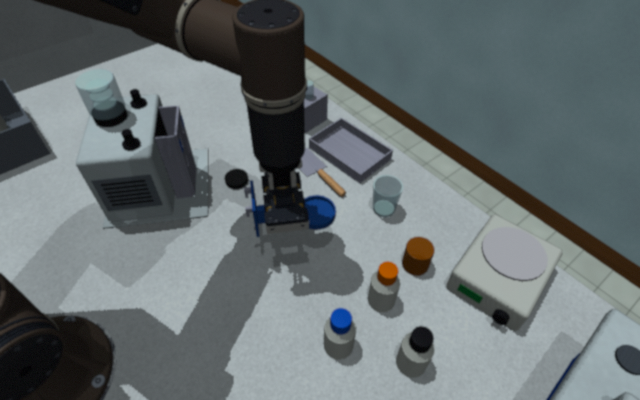

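The arm's offset wrist stays above 0.40 m, clear of the 0.30 m glass column. The shelf hangs level in the grip, seen at (250–335,210) in the side view. Next I move to the standoff in front of the upright.

Emit:
apply_moves(
  slide=[
    [-0.12,-0.38,0],
    [-0.13,-0.38,0],
    [-0.13,-0.38,0],
    [-0.13,-0.38,0],
    [-0.13,-0.38,0],
    [-0.12,-0.38,0],
    [0,0,0],
    [0,0,0],
  ],
  turn=[
    [0,0,0],
    [0,0,0],
    [0,0,0],
    [0,0,0],
    [0,0,0],
    [0,0,0],
    [0,0,0],
    [0,0,0],
  ],
  jaw=[1,1,1,1,1,1,1,1],
)

```text
time_s: 6.45
tcp_pos: [0.5665, 0.196, 0.1137]
eef_rot: [179.9, 0.0, -30.5]
contact_force: [-0.3, -1.0, -4.9]
gripper_width: 0.0135
```

```bash
python3 - <<'E'
from pl import *
from ov import *
plan([.565,.195,.1147],-30.4)
for n in("side","top"):
    c=r.capture(n);pickle.dump(c,open(n+"2.pkl","wb"))
cv2.imwrite("pics/t2.png",c["pixels"]);c=load("side2");cv2.imwrite("pics/s2.png",c["pixels"]);crop(c,140,80,290,195,5,"s2c.png",1.7)
E
```

```text
t 6.45 tcp [0.5665 0.196  0.1137] rot [ 1.7992e+02  5.0000e-02 -3.0460e+01] F [-0.3 -1.  -4.9] w 0.0135 j [ 37.7  19.9 -18.4  -0.  -51.9  21.8]
 slide(tot, frac) [-0.008  0.016 -0.01 ]  turn frac [ 0.0009  0.0006 -0.0007]
```

View pics/t2.png

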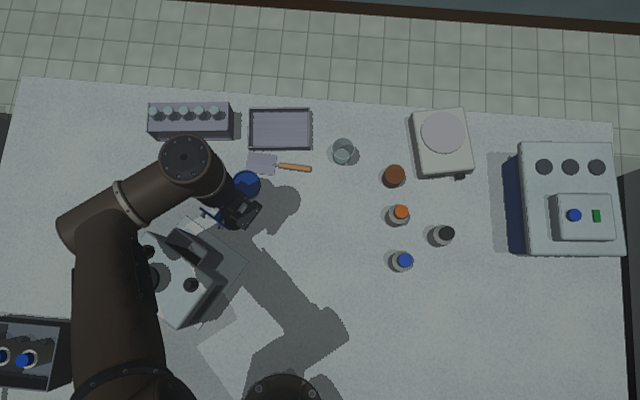

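View pics/s2c.png

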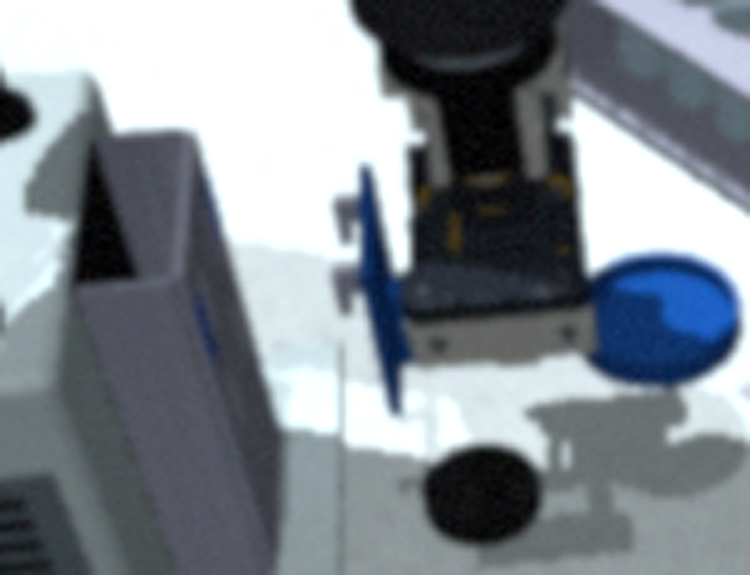

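```bash
cat > ulines.py <<'E'
from ov import *
def U(p):
    L=[]
    for z in(.2,):
        L+= [T(p,np.array([[0,-.055,z],[0,.055,z],[-.005,.055,z],[-.005,-.055,z],[0,-.055,z]])),T(p,np.array([[-.048,-.11,z],[-.048,.11,z],[-.198,.11,z],[-.198,-.11,z],[-.048,-.11,z]]))]
    L.append(T(p,np.array([[0,-.055,.2],[0,-.055,.006],[0,.055,.006],[0,.055,.2]])))
    for y in(-.025,.025):
      for z in(.146,):
        L.append(T(p,np.array([[0,y-.006,z],[0,y+.006,z],[0,y+.006,z+.032],[0,y-.006,z+.032],[0,y-.006,z]])))
    L.append(T(p,np.array([[.03,-.118,.006],[.03,.118,.006]])))
    return L
def tabs(p,z):
    L=[]
    for y in(-.025,.025):
        L.append(T(p,np.array([[0,y,.078],[-.0135,y,.078],[-.0135,y,.054],[-.0075,y,.054],[-.0075,y,.066],[0,y,.066]]),z))
    return L
E
python3 - <<'E'
from ulines import *
pu=np.array([.4515,.2615,np.radians(-30.4)]);yw=np.radians(-30.46)
ps=np.array([.5665-.062*np.cos(yw),.196-.062*np.sin(yw),yw]);z=.095
s=load("side2");t=load("top2")
cv2.imwrite("pics/o3.png",overlay(s,(160,95,290,180),6,ps,z,U(pu)+tabs(ps,z),1.7))
cv2.imwrite("pics/o4.png",overlay(t,(165,165,275,240),7,ps,z,U(pu)+tabs(ps,z),1.7))
E
```

```text
(no output)
```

View pics/o3.png

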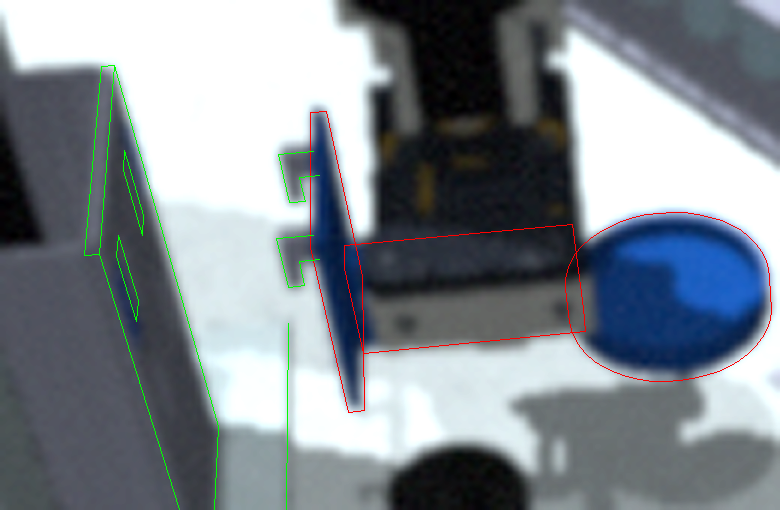

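View pics/o4.png

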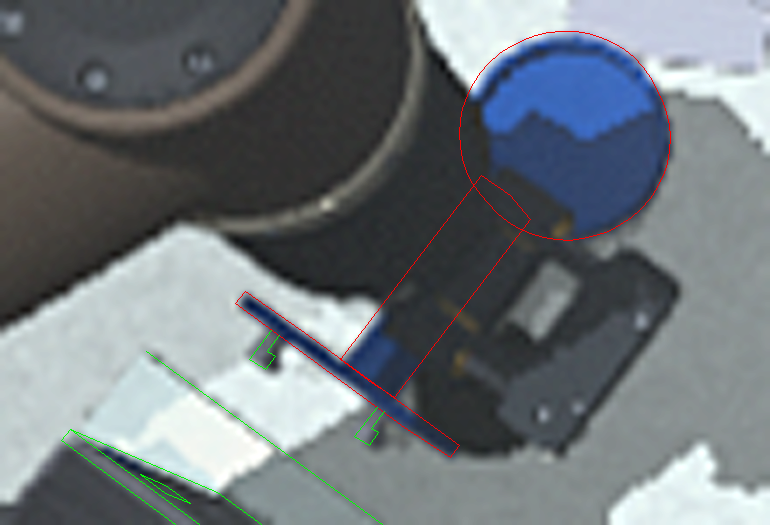

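```bash
python3 - <<'E'
from ulines import *
pu=np.array([.4515,.2615,np.radians(-30.4)])
for n in("side0","top0","side2","top2"):
    c=load(n);hsv=cv2.cvtColor(c["pixels"],cv2.COLOR_BGR2HSV)
    q=proj(c,T(pu,np.array([[0,0,.162],[0,.01,.162],[.01,0,.162],[0,0,.172]])));print(n,"model mid",q[0].round(2),"d per 10mm y",(q[1]-q[0]).round(2),"x",(q[2]-q[0]).round(2),"z",(q[3]-q[0]).round(2))
    x0,y0=q[0].astype(int)-16
    roi=c["pixels"][y0:y0+32,x0:x0+32].astype(float)
    w=roi[...,0]-(roi[...,1]+roi[...,2])/2-12; h=hsv[y0:y0+32,x0:x0+32]
    m=((w>6)).astype(np.uint8);nl,l,st,ce=cv2.connectedComponentsWithStats(m)
    for i in range(1,nl):
        if st[i,4]>=3:
            yy,xx=np.nonzero(l==i);ww=w[l==i];print("  bar",st[i,4],(xx*ww).sum()/ww.sum()+x0,(yy*ww).sum()/ww.sum()+y0)
    crop(c,x0-4,y0-4,x0+36,y0+36,14,f"bar_{n}.png",2.5)
E
```

```text
side0 model mid [181.21 133.66] d per 10mm y [ 0.2  -2.84] x [ 4.49 -0.42] z [-1.02 -3.39]
  bar 10 180.6024844720497 144.91925465838509
top0 model mid [195.58 239.9 ] d per 10mm y [-3.   -2.22] x [ 2.39 -3.12] z [-1.06 -0.41]
side2 model mid [181.21 133.66] d per 10mm y [ 0.2  -2.84] x [ 4.49 -0.42] z [-1.02 -3.39]
  bar 14 180.39837398373984 144.52845528455285
top2 model mid [195.58 239.9 ] d per 10mm y [-3.   -2.22] x [ 2.39 -3.12] z [-1.06 -0.41]
  bar 4 207.75 248.97222222222223
```

View pics/bar_side0.png

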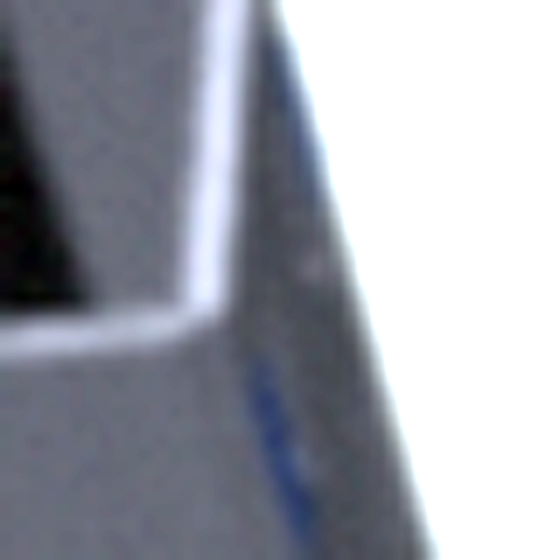

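View pics/bar_top0.png

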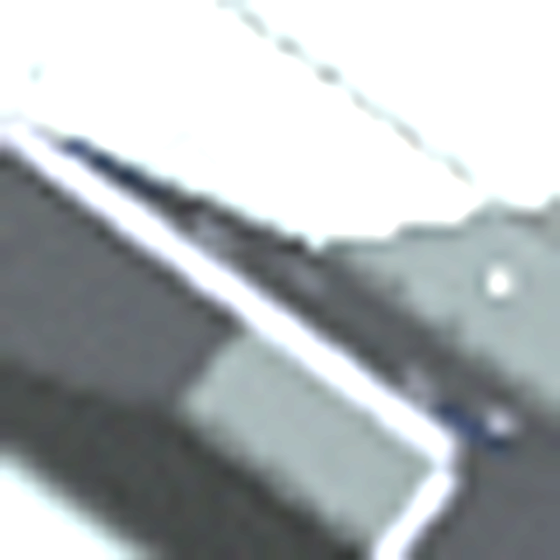

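```bash
python3 - <<'E'
from ulines import *
pu=np.array([.4515,.2615,np.radians(-30.4)])
t=load("top0");s=load("side0")
P=np.array([[-.0025,.025,.146],[-.0025,-.025,.146],[-.0025,.025,.086],[-.0025,-.025,.086]])
print(proj(t,T(pu,P)).round(1)); print(proj(s,T(pu,P)).round(1))
crop(t,182,225,222,257,19,"sill_t.png",3);crop(s,170,105,205,165,10,"sill_s.png",2.5)
E
```

```text
[[189.3 235.8]
 [204.1 246.8]
 [195.5 238.3]
 [209.6 248.8]]
[[182.2 132.1]
 [181.2 146.3]
 [187.8 150.9]
 [187.  165.2]]
```

View pics/sill_t.png

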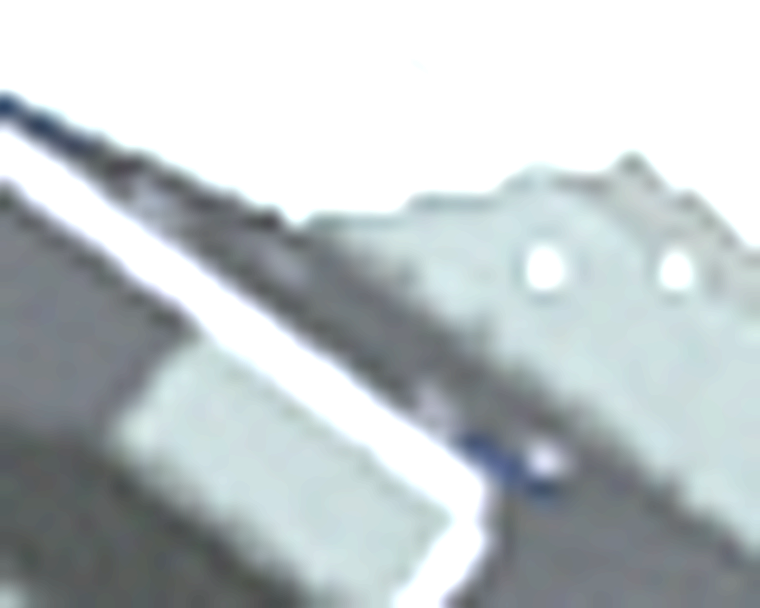

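View pics/sill_s.png

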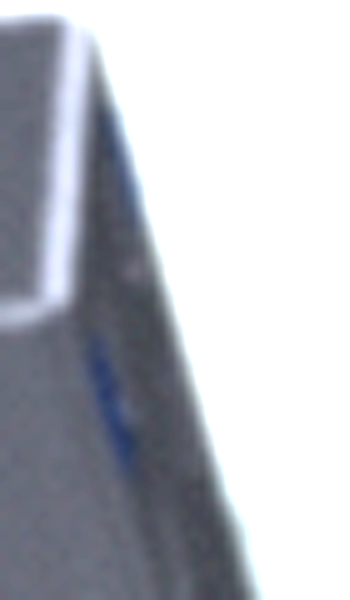

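```bash
python3 - <<'E'
from ulines import *
yw=np.radians(-30.46)
ps=np.array([.5665-.062*np.cos(yw),.196-.062*np.sin(yw),yw]);z=.095
s=load("side2");t=load("top2")
crop(s,200,105,235,170,9,"p_s.png",2.2);crop(t,192,200,237,237,17,"p_t.png",3)
C=np.array([[x,y,zz] for x in(0,.006) for y in(-.04,.04) for zz in(.085,0)])
TB=np.array([[-.0135,y,zz] for y in(-.025,.025) for zz in(.078,.054)])
f=lambda c,P,o,k:((proj(c,T(ps,P,z))+.5-o)*k).round(0).tolist()
print("side",f(s,C,[200,105],9),f(s,TB,[200,105],9));print("top",f(t,C,[192,200],17),f(t,TB,[192,200],17))
for c in(s,t):
    q=proj(c,T(ps,np.array([[0,0,.08],[.01,0,.08],[0,.01,.08],[0,0,.09]]),z));print((q[1:]-q[0]).round(2))
E
```

```text
side [[104.0, 280.0], [162.0, 528.0], [105.0, 78.0], [160.0, 326.0], [129.0, 278.0], [185.0, 526.0], [129.0, 76.0], [182.0, 324.0]] [[55.0, 267.0], [72.0, 340.0], [57.0, 141.0], [74.0, 213.0]]
top [[523.0, 443.0], [634.0, 516.0], [111.0, 142.0], [250.0, 235.0], [547.0, 411.0], [656.0, 486.0], [136.0, 111.0], [272.0, 206.0]] [[401.0, 464.0], [436.0, 485.0], [145.0, 277.0], [185.0, 301.0]]
[[ 4.45 -0.41]
 [ 0.01 -2.79]
 [-0.78 -3.45]]
[[ 2.38 -3.09]
 [-3.01 -2.2 ]
 [-0.93 -0.62]]
```

View pics/p_s.png

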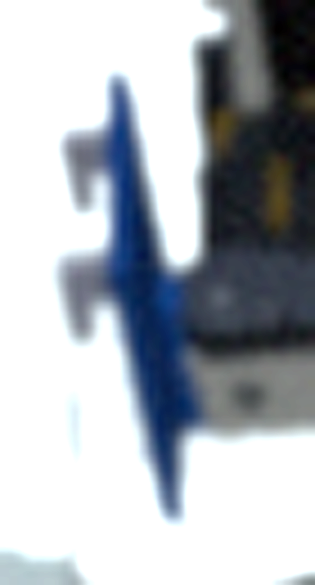

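View pics/p_t.png

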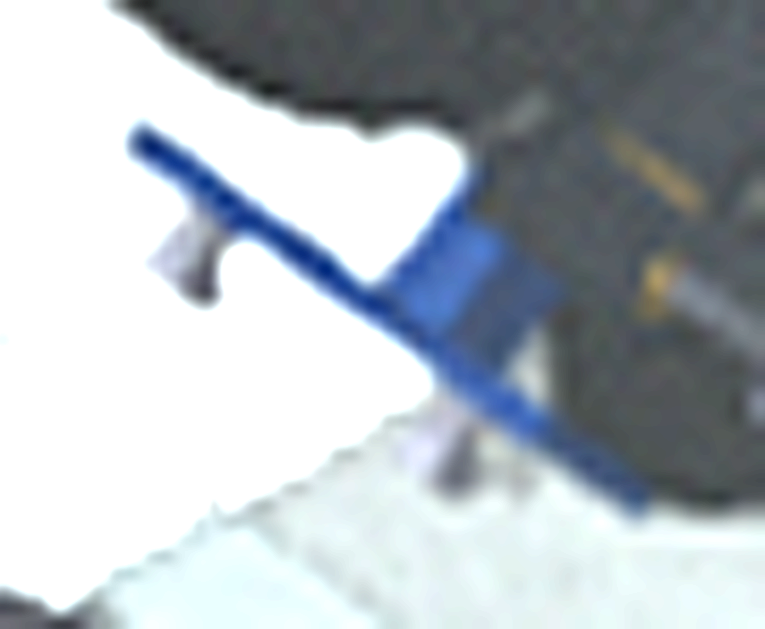

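Against my model, the shelf tabs and the slot sills (top view (189.4,234.5) and (204.2,245.7)) are shifted by nearly the same amount. So the tabs line up with the slots to about 1 mm. Next I go in slowly.

Emit:
apply_moves(
  slide=[
    [-0.25,0,-0.01],
    [-0.2,0,0],
    [0,0,0],
    [0,0,0],
  ],
  turn=[
    [0,0,0],
    [0,0,0],
    [0,0,0],
    [0,0,0],
  ],
  jaw=[1,1,1,1],
)

```text
time_s: 6.95
tcp_pos: [0.5282, 0.2173, 0.116]
eef_rot: [-180.0, -0.0, -30.5]
contact_force: [0.2, 0.7, -4.1]
gripper_width: 0.014
```

```bash
cat >> pl.py <<'E'
PU=np.array([.4515,.2615]);YU=np.radians(-30.4)
def uf():
    s=r.get_state();d=s["tcp_pos"][:2]-PU;c,n=np.cos(YU),np.sin(YU)
    print("t",round(s["time_s"],2),"unit xyz mm",((d[0]*c+d[1]*n)*1e3).round(2),((-d[0]*n+d[1]*c)*1e3).round(2),(s["tcp_pos"][2]*1e3).round(2),"rot",s["eef_rot"].round(2),"F_unit",(s["contact_force"][0]*c+s["contact_force"][1]*n).round(1),(-s["contact_force"][0]*n+s["contact_force"][1]*c).round(1),s["contact_force"][2].round(1),"M",s["moment"].round(2),"w",round(s["gripper_width"],4))
E
python3 - <<'E'
from pl import *
from h import *
uf()
for n in("side","top"):
    c=r.capture(n);pickle.dump(c,open(n+"3.pkl","wb"))
crop(c,165,185,245,245,9,"c2.png",2.2);crop(load("side3"),160,95,240,170,9,"c1.png",2.2)
uf()
E
```

```text
t 6.95 unit xyz mm 88.5 0.65 115.97 rot [-1.7998e+02 -1.0000e-02 -3.0460e+01] F_unit -0.2 0.8 -4.1 M [ 0.08 -0.02  0.02] w 0.014
t 7.05 unit xyz mm 88.95 0.91 115.78 rot [-1.7998e+02 -1.0000e-02 -3.0480e+01] F_unit 0.0 0.0 -4.4 M [0.06 0.07 0.02] w 0.0137
```

View pics/c1.png

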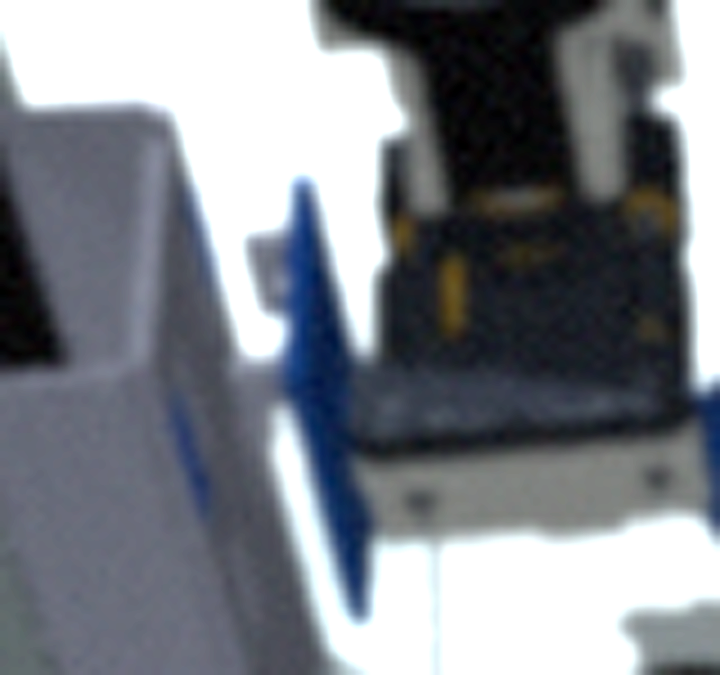

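View pics/c2.png

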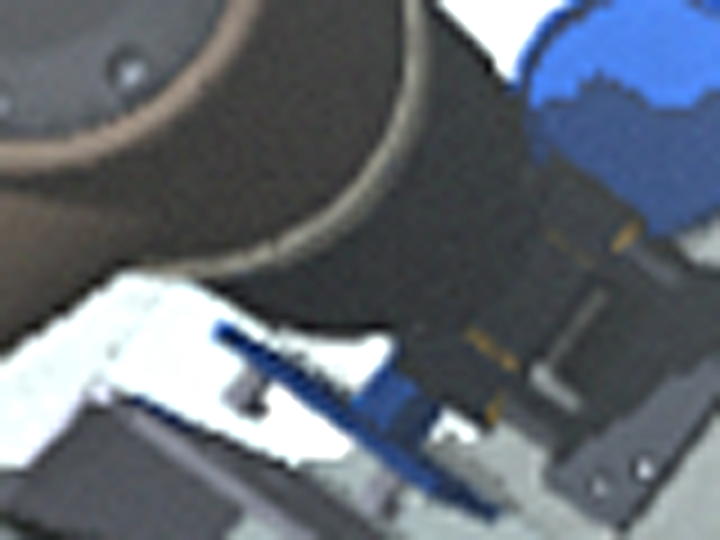

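```bash
python3 - <<'E'
from h import *
crop(load("top3"),180,215,222,250,18,"d2.png",2.5)
E
```

```text
(no output)
```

View pics/d2.png

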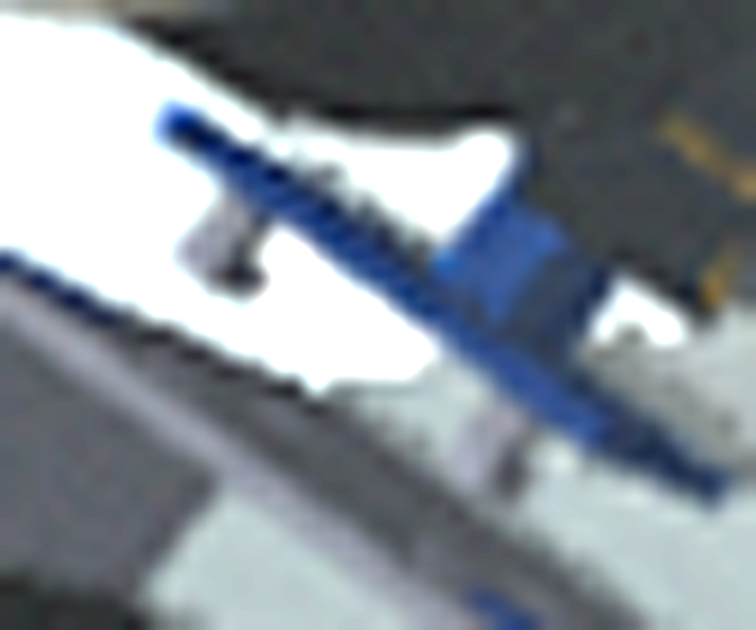

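Emit:
apply_moves(
  slide=[
    [-0.06,-0.004,0],
    [-0.06,0,0],
    [-0.05,0,0],
    [0,0,0],
  ],
  turn=[
    [0,0,0],
    [0,0,0],
    [0,0,0],
    [0,0,0],
  ],
  jaw=[1,1,1,1],
)

```text
time_s: 7.45
tcp_pos: [0.5132, 0.2272, 0.1156]
eef_rot: [180.0, 0.0, -30.4]
contact_force: [0.2, -0.2, -3.9]
gripper_width: 0.014
```

```bash
python3 - <<'E'
from pl import *
from h import *
uf()
c=r.capture("side");crop(c,160,95,240,170,8,"e1.png",2.2)
c=r.capture("top");crop(c,175,210,222,253,14,"e2.png",2.5)
uf()
E
```

```text
t 7.45 unit xyz mm 70.58 1.67 115.56 rot [ 1.7999e+02  1.0000e-02 -3.0380e+01] F_unit 0.3 -0.1 -3.9 M [0.07 0.02 0.02] w 0.014
t 7.55 unit xyz mm 71.07 1.9 115.67 rot [-1.7999e+02 -1.0000e-02 -3.0380e+01] F_unit -0.4 -0.1 -4.0 M [0.08 0.03 0.07] w 0.0138
```

View pics/e1.png

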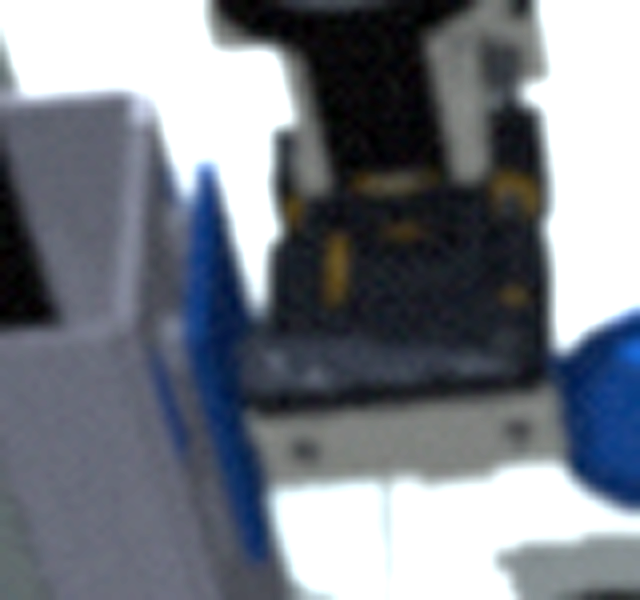

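View pics/e2.png

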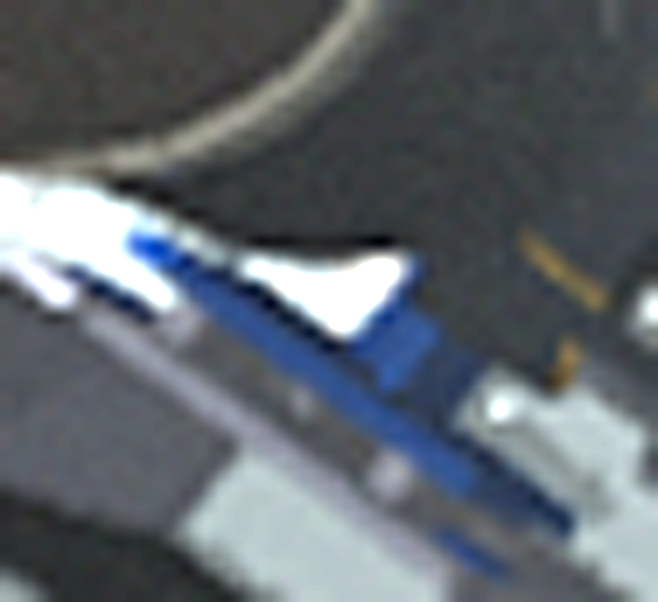

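No contact force so far, and the tabs look to be entering the slots at (180,325) and (390,475) in the crop. I continue inward.

Emit:
apply_moves(
  slide=[
    [-0.04,0.004,0],
    [-0.03,0,0],
    [0,0,0],
  ],
  turn=[
    [0,0,0],
    [0,0,0],
    [0,0,0],
  ],
  jaw=[1,1,1],
)

```text
time_s: 7.85
tcp_pos: [0.5072, 0.2303, 0.1156]
eef_rot: [180.0, 0.0, -30.4]
contact_force: [-0.1, 0.7, -3.2]
gripper_width: 0.0136
```

```bash
python3 - <<'E'
from pl import *
uf()
E
```

```text
t 7.85 unit xyz mm 63.86 1.26 115.58 rot [ 1.80e+02  1.00e-02 -3.04e+01] F_unit -0.4 0.6 -3.2 M [ 0.08  0.07 -0.05] w 0.0136
```

Emit:
apply_moves(
  slide=[
    [-0.015,0,0],
    [0,0,0],
    [0,0,0],
  ],
  turn=[
    [0,0,0],
    [0,0,0],
    [0,0,0],
  ],
  jaw=[1,1,1],
)

```text
time_s: 8.15
tcp_pos: [0.5063, 0.2309, 0.1156]
eef_rot: [180.0, 0.0, -30.4]
contact_force: [0.3, 0.9, -3.7]
gripper_width: 0.0141
```

```bash
python3 - <<'E'
from pl import *
uf()
E
```

```text
t 8.15 unit xyz mm 62.74 1.32 115.57 rot [180.     0.   -30.41] F_unit -0.2 1.0 -3.7 M [ 0.04  0.05 -0.03] w 0.0141
```

Emit:
apply_moves(
  slide=[
    [-0.015,0,0],
    [0,0,0],
    [0,0,0],
  ],
  turn=[
    [0,0,0],
    [0,0,0],
    [0,0,0],
  ],
  jaw=[1,1,1],
)

```text
time_s: 8.45
tcp_pos: [0.5061, 0.2312, 0.1156]
eef_rot: [-180.0, -0.1, -30.4]
contact_force: [7.8, -3.6, -6.8]
gripper_width: 0.0139
```

```bash
python3 - <<'E'
from pl import *
uf()
E
```

```text
t 8.45 unit xyz mm 62.45 1.5 115.62 rot [-1.7998e+02 -9.0000e-02 -3.0400e+01] F_unit 8.5 0.9 -6.8 M [-1.2  -2.27  0.08] w 0.0139
```

The back face touches at x = 62.45 mm, as predicted for flush (62 mm), so both tabs are through. I back off 1 mm and lower.

Emit:
apply_moves(
  slide=[
    [0.012,0,0],
    [0,0,0.04],
    [0,0,0.04],
    [0,0,0.03],
    [0,0,0],
  ],
  turn=[
    [0,0,0],
    [0,0,0],
    [0,0,0],
    [0,0,0],
    [0,0,0],
  ],
  jaw=[1,1,1,1,1],
)

```text
time_s: 8.95
tcp_pos: [0.506, 0.231, 0.104]
eef_rot: [180.0, -0.0, -30.4]
contact_force: [1.8, -1.3, -6.1]
gripper_width: 0.0136
```

```bash
python3 - <<'E'
from pl import *
uf()
E
```

```text
t 8.95 unit xyz mm 62.46 1.3 104.02 rot [179.97  -0.   -30.4 ] F_unit 2.2 -0.2 -6.1 M [-0.38 -1.03  0.08] w 0.0136
```

Emit:
apply_moves(
  slide=[
    [0,0,0.03],
    [0,0,0.015],
    [0,0,0],
    [0,0,0],
  ],
  turn=[
    [0,0,0],
    [0,0,0],
    [0,0,0],
    [0,0,0],
  ],
  jaw=[1,1,1,1],
)

```text
time_s: 9.35
tcp_pos: [0.5061, 0.2311, 0.0999]
eef_rot: [-180.0, -0.0, -30.4]
contact_force: [2.2, -1.0, -5.8]
gripper_width: 0.0137
```

```bash
python3 - <<'E'
from pl import *
uf()
E
```

```text
t 9.35 unit xyz mm 62.5 1.37 99.94 rot [-180.     -0.    -30.41] F_unit 2.4 0.3 -5.8 M [-0.3  -1.14  0.07] w 0.0137
```

Emit:
apply_moves(
  slide=[
    [0,0,0.015],
    [0,0,0],
    [0,0,0],
  ],
  turn=[
    [0,0,0],
    [0,0,0],
    [0,0,0],
  ],
  jaw=[1,1,1],
)

```text
time_s: 9.65
tcp_pos: [0.5062, 0.2311, 0.0987]
eef_rot: [-180.0, -0.0, -30.4]
contact_force: [2.2, -1.0, -3.8]
gripper_width: 0.0135
```

```bash
python3 - <<'E'
from pl import *
uf()
E
```

```text
t 9.65 unit xyz mm 62.52 1.44 98.71 rot [-1.7998e+02 -1.0000e-02 -3.0410e+01] F_unit 2.4 0.2 -3.8 M [-0.39 -0.85  0.02] w 0.0135
```

Emit:
apply_moves(
  slide=[
    [0,0,0.015],
    [0,0,0],
    [0,0,0],
  ],
  turn=[
    [0,0,0],
    [0,0,0],
    [0,0,0],
  ],
  jaw=[1,1,1],
)

```text
time_s: 9.95
tcp_pos: [0.5063, 0.2312, 0.0983]
eef_rot: [-180.0, -0.0, -30.4]
contact_force: [-1.6, -2.4, 8.2]
gripper_width: 0.0136
```

```bash
python3 - <<'E'
from pl import *
uf()
E
```

```text
t 9.95 unit xyz mm 62.59 1.56 98.26 rot [-1.7995e+02 -3.0000e-02 -3.0390e+01] F_unit -0.2 -2.9 8.2 M [-0.61  0.79  0.09] w 0.0136
```

Fz has gone up to +8 N at the expected height. I press a little more, then let go.

Emit:
apply_moves(
  slide=[
    [0,0,0.01],
    [0,0,0],
    [0,0,0],
    [0,0,0],
    [0,0,0],
    [0,0,0],
    [0,0,0],
  ],
  turn=[
    [0,0,0],
    [0,0,0],
    [0,0,0],
    [0,0,0],
    [0,0,0],
    [0,0,0],
    [0,0,0],
  ],
  jaw=[1,1,0.5,0.5,0.5,0.5,0.5],
)

```text
time_s: 10.65
tcp_pos: [0.5059, 0.2311, 0.0959]
eef_rot: [180.0, 0.0, -30.4]
contact_force: [0.3, 0.3, 0.5]
gripper_width: 0.0429
```

```bash
python3 - <<'E'
from pl import *
from h import *
uf()
c=r.capture("side");pickle.dump(c,open("side4.pkl","wb"));crop(c,160,85,260,175,7,"f1.png",2)
E
```

```text
t 10.65 unit xyz mm 62.35 1.31 95.89 rot [ 1.7999e+02  1.0000e-02 -3.0410e+01] F_unit 0.1 0.4 0.5 M [ 0.06 -0.03 -0.  ] w 0.0429
```

View pics/f1.png

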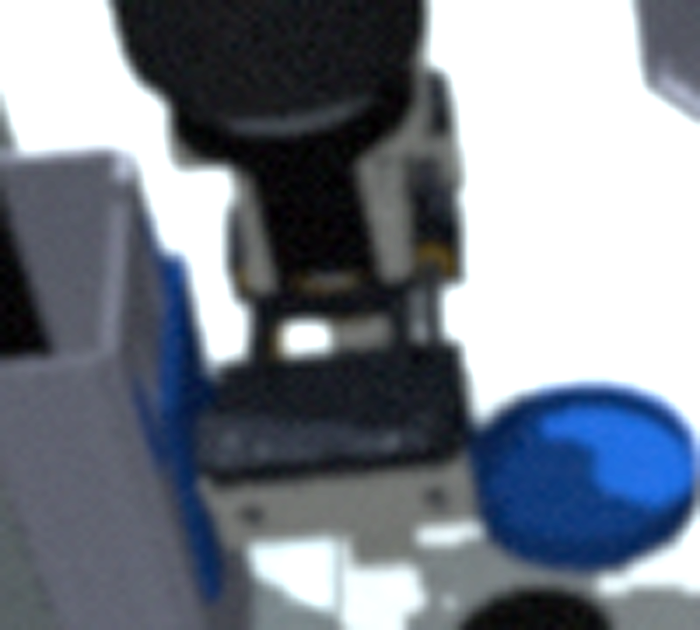

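The shelf stays in place after letting go. Its plate is flush against the upright at (180,260–590) in the crop. I rise, then measure the bottles.

Emit:
apply_moves(
  slide=[
    [0,0,-0.2],
    [0,0,-0.3],
    [0,0,-0.4],
    [0,0,-0.4],
    [0,0,-0.4],
    [0,0,-0.3],
    [0,0,0],
  ],
  turn=[
    [0,0,0],
    [0,0,0],
    [0,0,0],
    [0,0,0],
    [0,0,0],
    [0,0,0],
    [0,0,0],
  ],
  jaw=[0.5,0.5,0.5,0.5,0.5,0.5,0.5],
)

```text
time_s: 11.4
tcp_pos: [0.5078, 0.232, 0.3011]
eef_rot: [-179.6, -0.2, -30.4]
contact_force: [0.4, -0.8, 0.4]
gripper_width: 0.0435
```

```bash
python3 - <<'E'
from pl import *
from fitshelf import *
uf()
c=r.capture("side");pickle.dump(c,open("side5.pkl","wb"));crop(c,150,85,265,180,6,"g1.png",2)
s=load("side0");t=load("top0")
w=cloud(t);ws=cloud(s)
# bottle: render cap cylinder + body silhouettes vs cap mask
def capfit(c,roi,hlo,hhi):
    hsv=cv2.cvtColor(c["pixels"],cv2.COLOR_BGR2HSV);x0,y0,x1,y1=roi
    m=((hsv[...,0]>=hlo)&(hsv[...,0]<=hhi)&(hsv[...,1]>110))[y0:y1,x0:x1].astype(np.float32)
    P=np.array([[.019*np.cos(a),.019*np.sin(a),z] for a in np.linspace(0,6.283,40) for z in(.09,.12)])
    def f(p):
        im=np.zeros(((y1-y0)*8,(x1-x0)*8),np.uint8)
        q=(proj(c,P+[p[0],p[1],0])+.5-[x0,y0])*8
        cv2.fillConvexPoly(im,cv2.convexHull(np.round(q).astype(np.int32)),1)
        return np.abs(cv2.resize(im.astype(np.float32),(x1-x0,y1-y0),interpolation=cv2.INTER_AREA)-m).sum()
    best=None
    yy,xx=np.nonzero(m);x=ray(c,xx.mean()+x0,yy.mean()+y0,.108)[:2]
    o=minimize(f,x,method="Nelder-Mead",options=dict(initial_simplex=np.array([x,x+[.005,0],x+[0,.005]]),xatol=1e-5))
    return o.x,o.fun,m.sum()
print("blue top",capfit(t,(385,240,425,280),100,125));print("blue side",capfit(s,(320,300,365,345),100,125))
print("orange top",capfit(t,(385,195,415,230),3,20));print("orange side",capfit(s,(370,255,405,290),3,20))
print("black cap",ray(t,445,232,.12),ray(s,422,338,.12),"jar",ray(t,394,175,.065),"beaker",ray(t,343,150,.08))
E
```

```text
t 11.4 unit xyz mm 63.48 3.06 301.08 rot [-179.58   -0.2   -30.39] F_unit 0.8 -0.5 0.4 M [ 0.08 -0.06  0.04] w 0.0435
blue top (array([ 0.4519867 , -0.29397075]), np.float64(37.21875), np.float32(154.0))
blue side (array([ 0.4526058 , -0.29203381]), np.float64(63.546875), np.float32(453.0))
orange top (array([ 0.58420224, -0.27650612]), np.float64(45.515625), np.float32(141.0))
orange side (array([ 0.58411261, -0.27552975]), np.float64(81.828125), np.float32(398.0))
black cap [ 0.53540404 -0.39688513  0.12      ] [ 0.5322861  -0.40702105  0.12      ] jar [ 0.69801471 -0.26047334  0.065     ] beaker [ 0.75615731 -0.10606411  0.08      ]
```

View pics/g1.png

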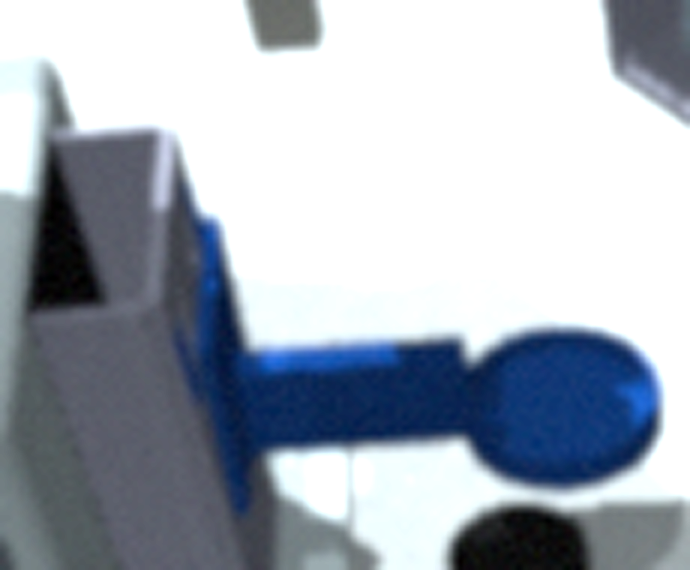

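The shelf hangs flat against the upright, with its web at (350,395) in the crop and its dish at (560,410), and the puck stands free below it. Now to the bottle at (0.452, -0.293).

```bash
python3 - <<'E'
from pl import *
plan([.4523,-.293,.28],-30.4)
from fitshelf import *
s=load("side5")
p0=np.array([.4515,.2615,-.5306])
for z in(.078,.08,.082):
    p,f,n=fit([s],[(180,100,270,180)],p0,z);d=p[:2]-[.4515,.2615];c,q=np.cos(p0[2]),np.sin(p0[2])
    print(z,p,np.degrees(p[2]),f,n,"unit xy mm",(d[0]*c+d[1]*q)*1e3,(-d[0]*q+d[1]*c)*1e3)
E
```

```text
t 11.45 tcp [0.5068 0.2316 0.2983] rot [-1.7975e+02 -8.0000e-02 -3.0410e+01] F [-0.2  0.1 -0.8] w 0.0437 j [ 44.7   7.4  -9.3   0.  -73.1  14.9]
 slide(tot, frac) [2.186 4.801 0.166]  turn frac [-0.0029 -0.0009 -0.0001]
0.078 [ 0.45264731  0.26414036 -0.51972496] -29.778046611645756 290.0 1499.0 unit xy mm -0.34659878714619113 2.8579124269568443
0.08 [ 0.45187721  0.26149961 -0.51669404] -29.604387792604186 295.796875 1499.0 unit xy mm 0.32554361760414785 0.19055661383554812
0.082 [ 0.45093725  0.25921701 -0.51820549] -29.690987557064517 306.15625 1499.0 unit xy mm 0.6699356282051602 -2.253872088326363
```

Emit:
apply_moves(
  slide=[
    [0.2,0.44,0],
    [0.2,0.44,0],
    [0.2,0.44,0],
    [0.2,0.44,0],
    [0.2,0.44,0],
    [0.2,0.44,0],
    [0.2,0.44,0],
    [0.2,0.44,0],
  ],
  turn=[
    [0,0,0],
    [0,0,0],
    [0,0,0],
    [0,0,0],
    [0,0,0],
    [0,0,0],
    [0,0,0],
    [0,0,0],
  ],
  jaw=[0.25,0.25,0.25,0.25,0.25,0.25,0.25,0.25],
)

```text
time_s: 12.25
tcp_pos: [0.4647, -0.1552, 0.295]
eef_rot: [180.0, 0.1, -30.4]
contact_force: [1.3, 0.6, -0.0]
gripper_width: 0.0657
```

Emit:
apply_moves(
  slide=[
    [0.2,0.42,0],
    [0.2,0.42,0],
    [0.18,0.42,0],
    [0,0,0],
    [0,0,0],
  ],
  turn=[
    [0,0,0],
    [0,0,0],
    [0,0,0],
    [0,0,0],
    [0,0,0],
  ],
  jaw=[0.25,0.25,0.25,0.25,0.25],
)

```text
time_s: 12.75
tcp_pos: [0.4511, -0.2924, 0.2944]
eef_rot: [180.0, 0.2, -30.6]
contact_force: [-0.1, 0.5, -0.6]
gripper_width: 0.0656
```

```bash
python3 - <<'E'
from pl import *
plan([.4523,-.293,.104],-30.4)
from h import *
c=r.capture("side");crop(c,255,200,455,350,4,"h1.png",1.5)
E
```

```text
t 12.75 tcp [ 0.4511 -0.2924  0.2944] rot [ 1.7998e+02  1.6000e-01 -3.0590e+01] F [-0.1  0.5 -0.6] w 0.0656 j [-12.1   5.8 -11.6  -0.  -72.7  71.5]
 slide(tot, frac) [ 0.019 -0.002  1.904]  turn frac [ 0.0003  0.0019 -0.0022]
```

View pics/h1.png

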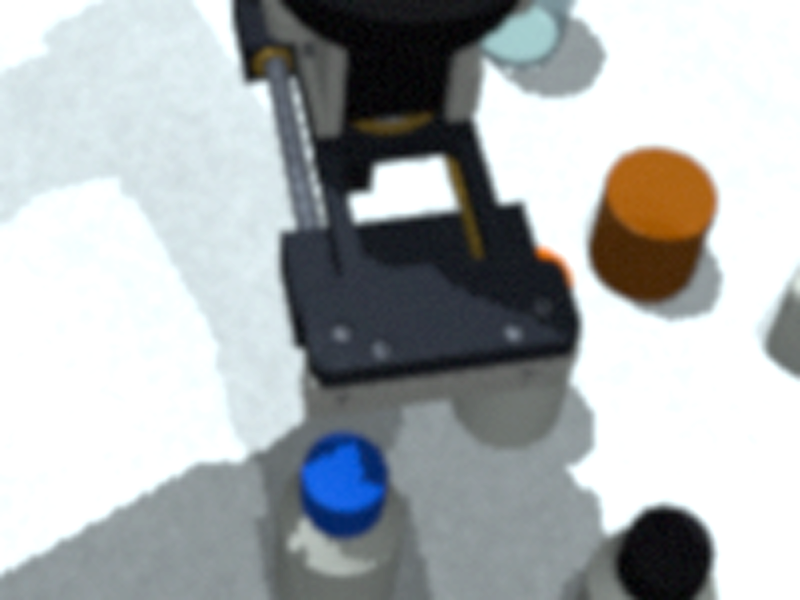

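The gripper stands above the blue cap (345,480 in the crop), clear of the neighbouring bottles. I descend.

Emit:
apply_moves(
  slide=[
    [0.02,0,0.35],
    [0,0,0.35],
    [0,0,0.35],
    [0,0,0.3],
    [0,0,0.25],
    [0,0,0.2],
    [0,0,0.1],
    [0,0,0],
  ],
  turn=[
    [0,0,0],
    [0,0,0],
    [0,0,0],
    [0,0,0],
    [0,0,0],
    [0,0,0],
    [0,0,0],
    [0,0,0],
  ],
  jaw=[0.25,0.25,0.25,0.25,0.25,0.25,0.25,0.25],
)

```text
time_s: 13.6
tcp_pos: [0.4533, -0.2913, 0.1049]
eef_rot: [180.0, 0.1, -30.3]
contact_force: [-0.1, -0.8, -0.5]
gripper_width: 0.0654
```

```bash
python3 - <<'E'
from pl import *
plan([.4523,-.293,.104],-30.4)
from h import *
c=r.capture("side");crop(c,265,210,425,350,4,"i1.png",1.7)
E
```

```text
t 13.6 tcp [ 0.4533 -0.2913  0.1049] rot [ 1.7996e+02  1.5000e-01 -3.0320e+01] F [-0.1 -0.8 -0.5] w 0.0654 j [-11.9  15.4 -26.5  -0.  -48.2  71.6]
 slide(tot, frac) [0.    0.019 0.009]  turn frac [0.0004 0.0017 0.0009]
```

View pics/i1.png

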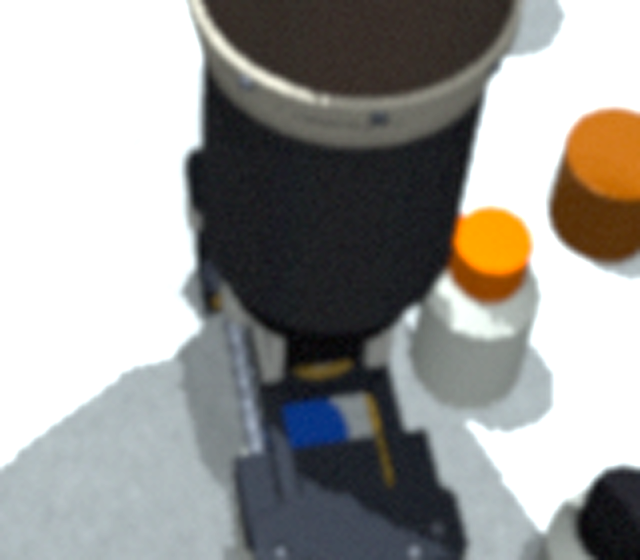

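Emit:
apply_moves(
  slide=[
    [0,0.015,0],
    [0,0,0],
    [0,0,0],
    [0,0,0],
    [0,0,0],
    [0,0,0],
    [0,0,0],
  ],
  turn=[
    [0,0,0],
    [0,0,0],
    [0,0,0],
    [0,0,0],
    [0,0,0],
    [0,0,0],
    [0,0,0],
  ],
  jaw=[1,1,1,1,1,1,1],
  newtons=25,
)

```text
time_s: 14.35
tcp_pos: [0.4533, -0.294, 0.1065]
eef_rot: [-180.0, -0.0, -30.4]
contact_force: [-0.4, 1.4, 5.4]
gripper_width: 0.0375
```

```bash
python3 - <<'E'
from pl import *
plan([.5647,.1967,.33],-30.4)
E
```

```text
t 14.35 tcp [ 0.4533 -0.294   0.1065] rot [-1.80e+02 -4.00e-02 -3.04e+01] F [-0.4  1.4  5.4] w 0.0375 j [-12.2  15.3 -26.4   0.  -48.2  71.7]
 slide(tot, frac) [-1.521 -4.796 -2.236]  turn frac [-0.     -0.0005 -0.    ]
```

Emit:
apply_moves(
  slide=[
    [0,0,-0.1],
    [0,0,-0.25],
    [0,0,-0.35],
    [0,0,-0.35],
    [0,0,-0.35],
    [0,0,-0.2],
    [0,0,0],
  ],
  turn=[
    [0,0,0],
    [0,0,0],
    [0,0,0],
    [0,0,0],
    [0,0,0],
    [0,0,0],
    [0,0,0],
  ],
  jaw=[1,1,1,1,1,1,1],
)

```text
time_s: 15.05
tcp_pos: [0.4541, -0.2944, 0.2696]
eef_rot: [-179.9, -0.3, -30.4]
contact_force: [0.2, 0.3, -2.9]
gripper_width: 0.0378
```

```bash
python3 - <<'E'
from pl import *
plan([.5647,.1967,.266],-30.4)
from h import *
c=r.capture("side");crop(c,225,170,425,320,4,"j1.png",1.7)
E
```

```text
t 15.05 tcp [ 0.4541 -0.2944  0.2696] rot [-179.94   -0.3   -30.4 ] F [ 0.2  0.3 -2.9] w 0.0378 j [-12.2   6.7 -13.9   0.  -69.1  71.8]
 slide(tot, frac) [-1.531 -4.795  0.033]  turn frac [-0.0007 -0.0035 -0.    ]
```

View pics/j1.png

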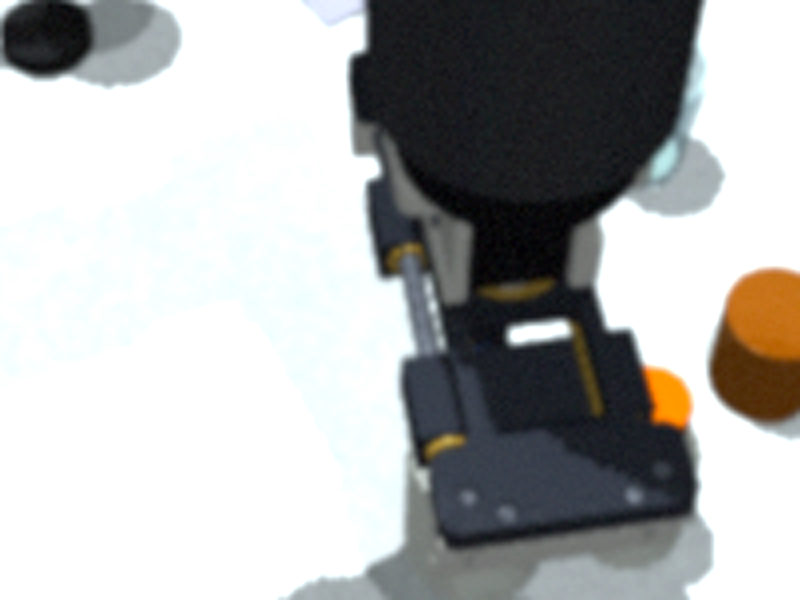

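The bottle is held (opening 37.8 mm, weight 2.9 N). I carry it over to the dish.

Emit:
apply_moves(
  slide=[
    [-0.05,-0.15,0],
    [-0.1,-0.3,0],
    [-0.12,-0.36,0],
    [-0.12,-0.4,0],
    [-0.12,-0.4,0],
    [-0.12,-0.4,0],
    [-0.12,-0.4,0],
    [-0.12,-0.4,0],
  ],
  turn=[
    [0,0,0],
    [0,0,0],
    [0,0,0],
    [0,0,0],
    [0,0,0],
    [0,0,0],
    [0,0,0],
    [0,0,0],
  ],
  jaw=[1,1,1,1,1,1,1,1],
)

```text
time_s: 15.9
tcp_pos: [0.5193, -0.0059, 0.2645]
eef_rot: [179.9, 0.1, -30.4]
contact_force: [1.1, -0.4, -2.7]
gripper_width: 0.0378
```

Emit:
apply_moves(
  slide=[
    [-0.12,-0.4,0],
    [-0.12,-0.4,0],
    [-0.12,-0.36,0],
    [-0.12,-0.3,0],
    [-0.1,-0.25,0],
    [-0.06,-0.2,0],
    [0,-0.07,0],
    [0,0,0],
  ],
  turn=[
    [0,0,0],
    [0,0,0],
    [0,0,0],
    [0,0,0],
    [0,0,0],
    [0,0,0],
    [0,0,0],
    [0,0,0],
  ],
  jaw=[1,1,1,1,1,1,1,1],
)

```text
time_s: 16.7
tcp_pos: [0.5652, 0.196, 0.2649]
eef_rot: [179.9, 0.1, -30.4]
contact_force: [-0.5, 0.6, -1.9]
gripper_width: 0.0375
```

```bash
python3 - <<'E'
from pl import *
plan([.5647,.1967,.266],-30.4);uf()
from h import *
c=r.capture("side");pickle.dump(c,open("side6.pkl","wb"));crop(c,150,60,300,180,5,"k1.png",1.7)
c=r.capture("top");pickle.dump(c,open("top6.pkl","wb"));crop(c,165,145,285,245,6,"k2.png",2)
plan([.5647,.1967,.266],-30.4)
E
```

```text
t 16.7 tcp [0.5652 0.196  0.2649] rot [ 1.7989e+02  5.0000e-02 -3.0380e+01] F [-0.5  0.6 -1.9] w 0.0375 j [ 37.8  12.6  -7.2  -0.  -70.3  21.8]
 slide(tot, frac) [-0.008 -0.003 -0.011]  turn frac [0.0012 0.0006 0.0003]
t 16.7 unit xyz mm 131.25 1.05 264.86 rot [ 1.7989e+02  5.0000e-02 -3.0380e+01] F_unit -0.8 0.3 -1.9 M [ 0.02  0.01 -0.  ] w 0.0375
t 16.8 tcp [0.565  0.1948 0.2655] rot [ 1.7993e+02  3.0000e-02 -3.0440e+01] F [ 0.3  0.6 -1.9] w 0.0375 j [ 37.7  12.5  -7.2  -0.  -70.3  21.8]
 slide(tot, frac) [-0.012 -0.015 -0.005]  turn frac [ 0.0008  0.0004 -0.0005]
```

View pics/k1.png

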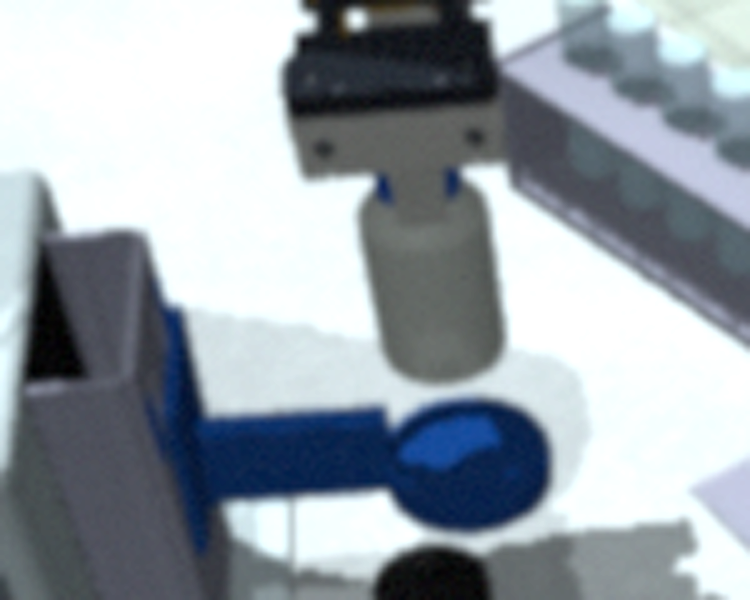

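View pics/k2.png

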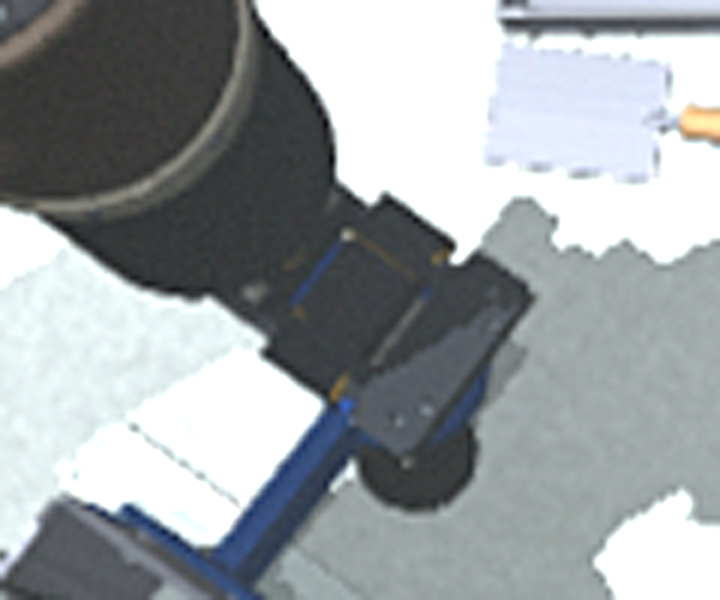

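```bash
python3 - <<'E'
from ov import *
c=load("side6")
a=np.linspace(0,2*np.pi,40)
L=[np.stack([.565+.029*np.cos(a),.1948+.029*np.sin(a),0*a+z],1) for z in(.159,.237)]
pu=np.array([.4515,.2615,np.radians(-30.4)])
ps=np.array([.5060-.0624*np.cos(pu[2]),.2311-.0624*np.sin(pu[2]),pu[2]])
cv2.imwrite("pics/l1.png",overlay(c,(180,85,270,175),7,ps,.08,L,1.7))
print(T(ps,np.array([[.13,0,.008]]),.08))
E
```

```text
[[0.56430592 0.19689212 0.088     ]]
```

View pics/l1.png

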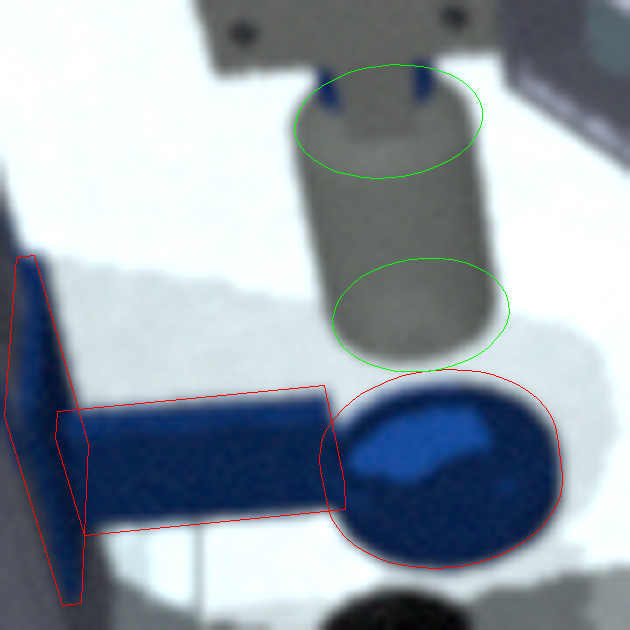

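The bottle hangs just above the dish in the side view (bottle bottom at (410,350), dish at (447,475)). It sits about 3–4 mm too close to the upright, so I shift it 3 mm out and lower.

Emit:
apply_moves(
  slide=[
    [0.03,0,0],
    [0,0,0.15],
    [0,0,0.2],
    [0,0,0.15],
    [0,0,0.1],
    [0,0,0],
    [0,0,0],
  ],
  turn=[
    [0,0,0],
    [0,0,0],
    [0,0,0],
    [0,0,0],
    [0,0,0],
    [0,0,0],
    [0,0,0],
  ],
  jaw=[1,1,1,1,1,1,1],
)

```text
time_s: 17.5
tcp_pos: [0.5683, 0.1939, 0.2067]
eef_rot: [-180.0, -0.0, -30.4]
contact_force: [-0.1, 0.9, -2.0]
gripper_width: 0.0376
```

```bash
python3 - <<'E'
from pl import *
uf()
from h import *
c=r.capture("side");pickle.dump(c,open("side7.pkl","wb"));crop(c,180,85,270,175,6,"n1.png",1.9)
uf()
E
```

```text
t 17.5 unit xyz mm 134.96 0.76 206.72 rot [-1.7997e+02 -3.0000e-02 -3.0430e+01] F_unit -0.5 0.7 -2.0 M [ 0.08 -0.02  0.01] w 0.0376
t 17.55 unit xyz mm 134.97 1.05 207.08 rot [-1.7994e+02 -5.0000e-02 -3.0420e+01] F_unit 0.2 -0.6 -2.0 M [ 0.02 -0.04 -0.  ] w 0.0377
```

View pics/n1.png

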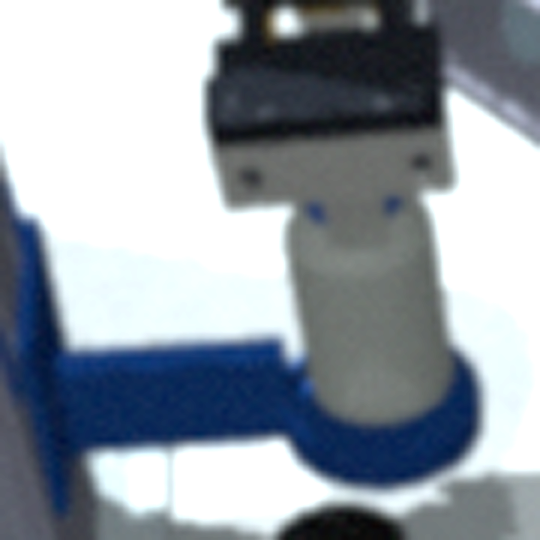

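Emit:
apply_moves(
  slide=[
    [0,0,0.05],
    [0,0,0.04],
    [0,0,0],
    [0,0,0],
  ],
  turn=[
    [0,0,0],
    [0,0,0],
    [0,0,0],
    [0,0,0],
  ],
  jaw=[1,1,1,1],
)

```text
time_s: 17.95
tcp_pos: [0.5678, 0.1942, 0.197]
eef_rot: [180.0, 0.0, -30.4]
contact_force: [0.5, -0.6, -2.9]
gripper_width: 0.037
```

```bash
python3 - <<'E'
from pl import *
uf()
E
```

```text
t 17.95 unit xyz mm 134.4 0.81 197.01 rot [179.99   0.   -30.4 ] F_unit 0.7 -0.3 -2.9 M [-0.   -0.04 -0.01] w 0.037
```

Emit:
apply_moves(
  slide=[
    [0,0,0.02],
    [0,0,0],
    [0,0,0],
  ],
  turn=[
    [0,0,0],
    [0,0,0],
    [0,0,0],
  ],
  jaw=[1,1,1],
)

```text
time_s: 18.25
tcp_pos: [0.5679, 0.1942, 0.195]
eef_rot: [180.0, 0.0, -30.4]
contact_force: [1.0, -0.1, -2.0]
gripper_width: 0.0373
```

```bash
python3 - <<'E'
from pl import *
uf()
E
```

```text
t 18.25 unit xyz mm 134.42 0.82 195.05 rot [180.     0.   -30.41] F_unit 0.9 0.4 -2.0 M [ 0.02 -0.02  0.  ] w 0.0373
```

Emit:
apply_moves(
  slide=[
    [0,0,0.015],
    [0,0,0],
    [0,0,0],
  ],
  turn=[
    [0,0,0],
    [0,0,0],
    [0,0,0],
  ],
  jaw=[1,1,1],
)

```text
time_s: 18.55
tcp_pos: [0.5678, 0.1942, 0.1935]
eef_rot: [180.0, 0.0, -30.4]
contact_force: [-1.0, 0.7, -1.6]
gripper_width: 0.0374
```

```bash
python3 - <<'E'
from pl import *
uf()
E
```

```text
t 18.55 unit xyz mm 134.43 0.79 193.53 rot [180.     0.   -30.41] F_unit -1.2 0.1 -1.6 M [-0.03  0.02 -0.01] w 0.0374
```

Emit:
apply_moves(
  slide=[
    [0,0,0.015],
    [0,0,0],
    [0,0,0],
  ],
  turn=[
    [0,0,0],
    [0,0,0],
    [0,0,0],
  ],
  jaw=[1,1,1],
)

```text
time_s: 18.85
tcp_pos: [0.5678, 0.1941, 0.192]
eef_rot: [180.0, 0.0, -30.4]
contact_force: [0.1, 0.2, -2.3]
gripper_width: 0.0375
```

```bash
python3 - <<'E'
from pl import *
uf()
E
```

```text
t 18.85 unit xyz mm 134.42 0.77 191.99 rot [179.99   0.   -30.41] F_unit -0.0 0.2 -2.3 M [-0.   -0.02  0.01] w 0.0375
```

Emit:
apply_moves(
  slide=[
    [0,0,0.015],
    [0,0,0],
    [0,0,0],
  ],
  turn=[
    [0,0,0],
    [0,0,0],
    [0,0,0],
  ],
  jaw=[1,1,1],
)

```text
time_s: 19.15
tcp_pos: [0.5678, 0.1941, 0.1905]
eef_rot: [180.0, 0.0, -30.4]
contact_force: [-0.5, -0.1, -2.8]
gripper_width: 0.0378
```

```bash
python3 - <<'E'
from pl import *
uf()
from h import *
c=r.capture("side");pickle.dump(c,open("side8.pkl","wb"));crop(c,180,85,270,175,6,"q1.png",1.9)
uf()
E
```

```text
t 19.15 unit xyz mm 134.42 0.77 190.48 rot [179.99   0.   -30.41] F_unit -0.4 -0.3 -2.8 M [-0.04 -0.03 -0.01] w 0.0378
t 19.2 unit xyz mm 134.42 0.83 190.56 rot [180.    -0.   -30.41] F_unit -0.7 -0.2 -2.5 M [ 0.02 -0.01  0.  ] w 0.0376
```

View pics/q1.png

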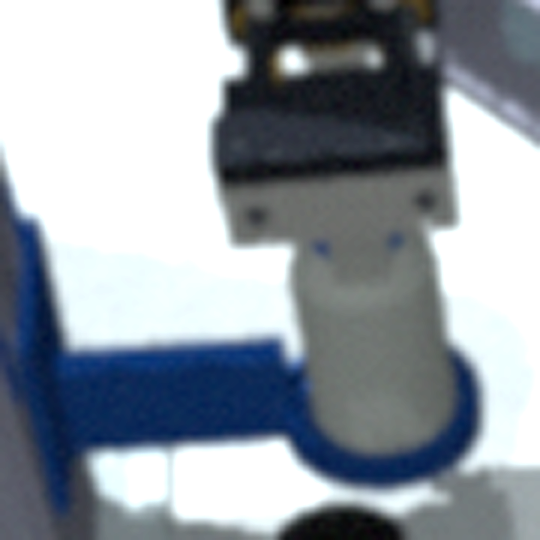

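Emit:
apply_moves(
  slide=[
    [0,0,0.015],
    [0,0,0],
    [0,0,0],
  ],
  turn=[
    [0,0,0],
    [0,0,0],
    [0,0,0],
  ],
  jaw=[1,1,1],
)

```text
time_s: 19.5
tcp_pos: [0.5683, 0.1941, 0.1897]
eef_rot: [-180.0, -0.0, -30.4]
contact_force: [1.3, -0.9, 3.2]
gripper_width: 0.0378
```

```bash
python3 - <<'E'
from pl import *
uf()
E
```

```text
t 19.5 unit xyz mm 134.81 1.0 189.73 rot [-1.7996e+02 -5.0000e-02 -3.0400e+01] F_unit 1.5 -0.1 3.2 M [-0.43  0.01  0.01] w 0.0378
```

Emit:
apply_moves(
  slide=[
    [0,0,0.015],
    [0,0,0],
    [0,0,0],
  ],
  turn=[
    [0,0,0],
    [0,0,0],
    [0,0,0],
  ],
  jaw=[1,1,1],
)

```text
time_s: 19.8
tcp_pos: [0.5689, 0.194, 0.1893]
eef_rot: [-179.9, -0.1, -30.4]
contact_force: [-0.1, -3.5, 9.1]
gripper_width: 0.0375
```

```bash
python3 - <<'E'
from pl import *
uf()
E
```

```text
t 19.8 unit xyz mm 135.37 1.21 189.28 rot [-1.7992e+02 -1.2000e-01 -3.0380e+01] F_unit 1.7 -3.0 9.1 M [-0.94  0.29  0.05] w 0.0375
```

The bottle is on the floor (Fz +9 N). I relieve the press and open.

Emit:
apply_moves(
  slide=[
    [0,0,-0.015],
    [0,0,0],
    [0,0,0],
    [0,0,0],
    [0,0,0],
    [0,0,0],
    [0,0,0],
  ],
  turn=[
    [0,0,0],
    [0,0,0],
    [0,0,0],
    [0,0,0],
    [0,0,0],
    [0,0,0],
    [0,0,0],
  ],
  jaw=[1,1,0.3,0.3,0.3,0.3,0.3],
)

```text
time_s: 20.5
tcp_pos: [0.5677, 0.1942, 0.1888]
eef_rot: [180.0, 0.0, -30.4]
contact_force: [-0.9, 0.4, -0.6]
gripper_width: 0.0609
```

```bash
python3 - <<'E'
from pl import *
uf()
from h import *
c=r.capture("side");pickle.dump(c,open("side9.pkl","wb"));crop(c,180,85,270,175,6,"v1.png",1.9)
E
```

```text
t 20.5 unit xyz mm 134.31 0.79 188.82 rot [ 1.7998e+02  1.0000e-02 -3.0410e+01] F_unit -1.0 -0.2 -0.6 M [ 0.04  0.03 -0.01] w 0.0609
```

View pics/v1.png

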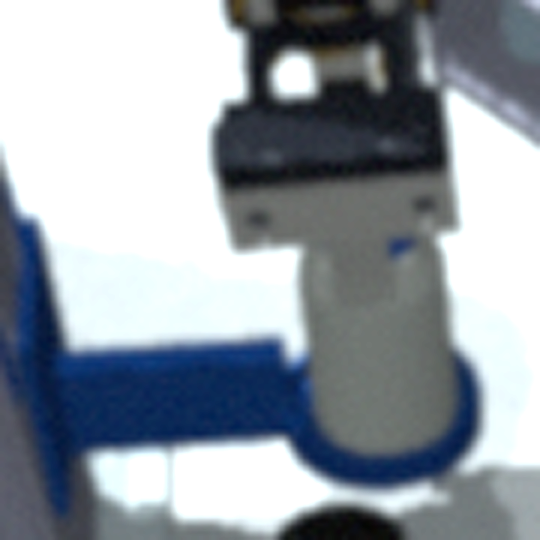

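The bottle stands in the dish and the fingers are open. I rise clear.

Emit:
apply_moves(
  slide=[
    [0,0,-0.1],
    [0,0,-0.15],
    [0,0,-0.3],
    [0,0,-0.4],
    [0,0,-0.4],
    [0,0,-0.2],
    [0,0,0],
    [0,0,0],
  ],
  turn=[
    [0,0,0],
    [0,0,0],
    [0,0,0],
    [0,0,0],
    [0,0,0],
    [0,0,0],
    [0,0,0],
    [0,0,0],
  ],
  jaw=[0.3,0.3,0.3,0.3,0.3,0.3,0.3,0.3],
)

```text
time_s: 21.35
tcp_pos: [0.5677, 0.1942, 0.3448]
eef_rot: [-179.9, -0.0, -30.4]
contact_force: [-0.3, -0.5, -0.5]
gripper_width: 0.0615
```

```bash
python3 - <<'E'
from pl import *
uf()
from h import *
c=r.capture("side");pickle.dump(c,open("side10.pkl","wb"));crop(c,150,75,290,180,5,"w1.png",1.8)
c=r.capture("top");pickle.dump(c,open("top10.pkl","wb"));cv2.imwrite("pics/w2.png",c["pixels"])
E
```

```text
t 21.35 unit xyz mm 134.3 0.8 344.8 rot [-1.7992e+02 -1.0000e-02 -3.0420e+01] F_unit -0.0 -0.6 -0.5 M [0.02 0.09 0.03] w 0.0615
```

View pics/w1.png

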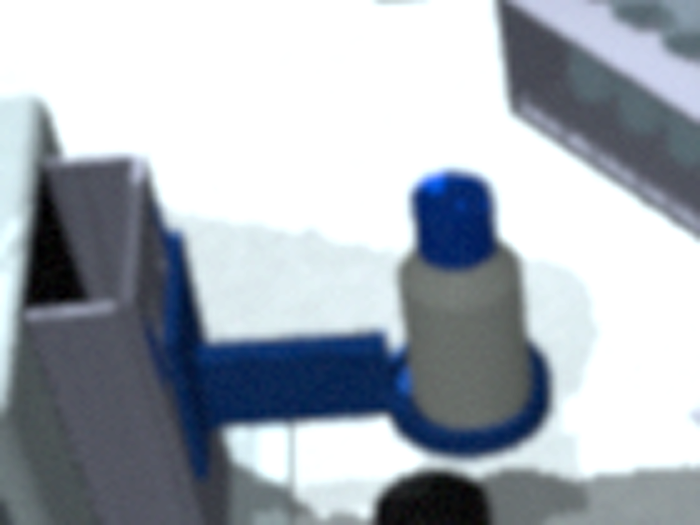

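View pics/w2.png

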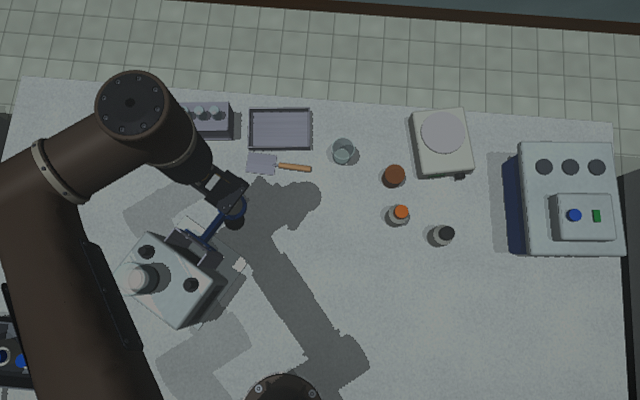

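```bash
cat > tilt.py <<'E'
from fitshelf import *
import sys
PU=np.array([.4515,.2615,np.radians(-30.4)])
def lean(P,l,px=0,pz=.066): # rotate about y through (px,pz): front down positive
    q=P.copy();x=P[:,0]-px;z=P[:,2]-pz
    q[:,0]=px+np.cos(l)*x+np.sin(l)*z;q[:,2]=pz-np.sin(l)*x+np.cos(l)*z;return q
def hull(c,P,im,k,x0,y0,v=1):
    q=(proj(c,P)+.5-[x0,y0])*k;cv2.fillConvexPoly(im,cv2.convexHull(np.round(q).astype(np.int32)),v)
aa=np.linspace(0,2*np.pi,40)
ring=lambda r,z:np.array([[r*np.cos(a),r*np.sin(a),z] for a in aa])
BODY=[np.vstack([ring(.029,0),ring(.029,.078)]),np.vstack([ring(.029,.078),ring(.019,.09)]),np.vstack([ring(.019,.09),ring(.019,.12)])]
def bot(P,p): # p: ux,uy,z0,tiltx (about y, toward +x), tilty
    tx,ty=p[3],p[4];q=P.copy()
    q=np.stack([P[:,0]+tx*P[:,2],P[:,1]+ty*P[:,2],P[:,2]-tx*P[:,0]-ty*P[:,1]],1)
    return T(PU,q+[p[0],p[1],0],0)+[0,0,p[2]]
E
python3 - <<'E'
from tilt import *
c=load("side10");k=8
# shelf lean fit using pre-bottle image side5 and now
def shelffit(c,roi,occl=None):
    x0,y0,x1,y1=roi;m=bluemask(c)[y0:y1,x0:x1].astype(np.float32)
    w=np.ones_like(m)
    if occl: w[:,occl[0]-x0:]=0
    def f(p):
        im=np.zeros(((y1-y0)*k,(x1-x0)*k),np.uint8)
        for P in PARTS: hull(c,T(PU,lean(P,p[2])+[p[0],p[1],0],.08),im,k,x0,y0)
        return (w*np.abs(cv2.resize(im.astype(np.float32),(x1-x0,y1-y0),interpolation=cv2.INTER_AREA)-m)).sum()
    x=np.array([0.,0,.02]);S=np.array([x,x+[.004,0,0],x+[0,.004,0],x+[0,0,.04]])
    o=minimize(f,x,method="Nelder-Mead",options=dict(initial_simplex=S));return o.x,o.fun,m.sum()
print("shelf before bottle",shelffit(load("side5"),(180,100,270,180)))
# bottle fit
def botfit(c,roi):
    x0,y0,x1,y1=roi;px=c["pixels"][y0:y1,x0:x1];hsv=cv2.cvtColor(px,cv2.COLOR_BGR2HSV)
    blue=bluemask(c)[y0:y1,x0:x1]
    print(px[45,35],px[5,60])
    g=px.astype(int).sum(2)/3
    cap=blue.copy(); cap[(130-y0):]=0
    body=((g<105)&(blue==0)).astype(np.uint8)
    cv2.imwrite("pics/bm.png",cv2.resize((cap*255)|(body*120),None,fx=6,fy=6,interpolation=0))
    return cap,body
cap,body=botfit(c,(220,100,270,175))
E
```

```text
shelf before bottle (array([0.00130903, 0.00401677, 0.04972681]), np.float64(287.046875), np.float32(1499.0))Traceback (most recent call last):
  File "<stdin>", line 25, in <module>
  File "<stdin>", line 19, in botfit
IndexError: index 60 is out of bounds for axis 1 with size 50
```

```bash
python3 - <<'E'
from tilt import *
k=8
def edges(c,p,z0):
    # predicted silhouette slope of the bottle body
    out=[]
    for tx in(0,.04,.05,.08,.1):
        q=bot(BODY[0],[p[0],p[1],z0,tx,0]);u=proj(c,q);h=cv2.convexHull(u.astype(np.float32)).reshape(-1,2)
        a=proj(c,bot(np.array([[0,0,.0],[0,0,.12]]),[p[0],p[1],z0,tx,0]));d=a[0]-a[1];out.append((tx,(d[0]/d[1]).round(3)))
    return out
print(edges(load("side10"),(.131,0),.086));print("held",edges(load("side6"),(.1312,0),.159))
# measure edges: rows, gray profile half-crossings
def meas(c,rows,xl,xr):
    g=cv2.cvtColor(c["pixels"],cv2.COLOR_BGR2GRAY).astype(float);L=[]
    for y in rows:
        r=g[y-0:y+1,xl:xr].mean(0);xm=(xr-xl)//2
        bg0,bg1=r[:3].mean(),r[-3:].mean();b=r[xm-4:xm+4].mean()
        def cross(idx,th):
            for i,j in zip(idx[:-1],idx[1:]):
                if (r[i]-th)*(r[j]-th)<=0 and r[i]!=r[j]: return i+(th-r[i])/(r[j]-r[i])*(j-i)
        l=cross(range(xm,-1,-1),(bg0+b)/2);rr=cross(range(xm,xr-xl),(bg1+b)/2);L.append((y,xl+l,xl+rr))
    L=np.array(L);m=(L[:,1]+L[:,2])/2;print(L.round(1).tolist());print("slopes",[np.polyfit(L[:,0],v,1)[0].round(3) for v in(L[:,1],L[:,2],m)])
meas(load("side10"),range(131,144),222,264)
meas(load("side6"),range(107,124),215,258)
# cap centre vs base by fit with cap mask
E
```

```text
[(0, np.float64(0.167)), (0.04, np.float64(0.111)), (0.05, np.float64(0.098)), (0.08, np.float64(0.057)), (0.1, np.float64(0.029))]
held [(0, np.float64(0.167)), (0.04, np.float64(0.114)), (0.05, np.float64(0.101)), (0.08, np.float64(0.062)), (0.1, np.float64(0.036))]
[[131.0, 229.0, 254.2], [132.0, 229.2, 254.4], [133.0, 229.3, 254.5], [134.0, 229.4, 254.6], [135.0, 229.5, 254.7], [136.0, 229.7, 254.8], [137.0, 229.8, 254.7], [138.0, 230.0, 254.7], [139.0, 230.3, 254.8], [140.0, 230.7, 254.9], [141.0, 231.4, 255.1], [142.0, 225.7, 255.6], [143.0, 225.9, 256.6]]
slopes [np.float64(-0.121), np.float64(0.134), np.float64(0.006)]
[[107.0, 221.3, 248.1], [108.0, 221.5, 248.3], [109.0, 221.7, 248.5], [110.0, 221.9, 248.7], [111.0, 222.3, 248.8], [112.0, 222.5, 248.9], [113.0, 222.6, 249.0], [114.0, 222.7, 249.0], [115.0, 222.9, 249.2], [116.0, 223.2, 249.5], [117.0, 223.5, 249.6], [118.0, 223.6, 249.7], [119.0, 223.8, 249.7], [120.0, 224.0, 249.9], [121.0, 224.3, 250.0], [122.0, 224.5, 250.2], [123.0, 224.7, 250.5]]
slopes [np.float64(0.21), np.float64(0.136), np.float64(0.173)]
```

```bash
python3 - <<'E'
from pl import *
from h import *
c=r.capture("side");a=load("side10")
d=cv2.absdiff(c["pixels"],a["pixels"])[85:185,150:290];print("maxdiff",d.max(),d.mean())
uf()
print(r.close_job())
E
```

```text
maxdiff 25 0.8733571428571428
t 21.5 unit xyz mm 134.13 0.42 343.0 rot [ 1.7991e+02  6.0000e-02 -3.0410e+01] F_unit 1.2 0.6 -0.8 M [-0.02  0.05  0.01] w 0.0613
the job is handed in; nothing more can be done
None
```

The shelf is hung in the upper pair of slots, the blue-capped bottle stands upright in its dish, and I handed the job in at about 21.5 s. The hand-in gives no verdict, so these are my own checks.

- **Shelf:** I gripped it by the web and put the tabs through with no contact force. The back face met the plate 0.4 mm from the predicted position. I then lowered it onto the sills, where an upward force of 8 N came up at the expected height, and let go. It stayed put and leans about 0.04–0.05 rad, which is within the limit.
- **Bottle:** I carried it by the cap and set it on the dish floor, where contact came at about the height expected with the shelf's lean. In the last side picture it is within about 3 mm of the dish centre and tilts about 0.045 rad.
- **At hand-in:** two pictures in a row showed no visible movement. The force readings were near zero, with the gripper raised about 14 cm above where it let go. The other things looked unmoved in the last top picture.

**Disagreements:** the two cameras differed by 2–5 mm on some points of the upright. I therefore set the fit by comparing the shelf with the slots within the same picture, and by contact force. The final silhouette fit of the hung shelf could not separate sideways offset, height and lean: it read 0–4 mm sideways depending on the height and lean assumed. So the sideways position rests mainly on both tabs having gone into their slots.

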